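Photograph the specimen plates from the magazine

TASK

Empty the plate magazine onto the light pad for a photograph: slide each plate out from the bottom of the stack by its tab, so that the rest drops, and lay the plates flat, wells up, side by side on the pad. Lift every scale target off its hook and stand it upright on the pad beside them. Only when everything lies on the pad, press the camera release to its halfway stop, hold it there for about a second, then press it fully down and let go.

Things in the scene. Friction and masses are not known exactly. Their poses are not given: they have to be found in the camera images.
- magazine: Fixed plate magazine: aluminium box with a strap across the top, outside x -33..33, y -66..66, top z = 68 mm, inside 54 x 120 mm, on a black base 10 mm thick. Origin on the worktop under the stack's centre; the way out is its own -x. Plates lie flat on each other with the magazine's axes, the lowest on z = 10 mm. No two tabs are at the same y, so nothing is above the lowest tab.
- magazine_mouth (a point): Middle of the way out, on the base's top at the bars' outer face (magazine x = -33, z = 10 mm). The front wall is four upright bars and a lintel, beginning 20 mm above the base: only the lowest plate slides out under them. Tabs (front end) reach 33 mm out through slits at y = -46, 0, 46 mm; from a tab's middle to the next tab's edge is 39 mm.
- apron_end (a point): Outer end of the smooth run-out apron, the base's top in front of the mouth (magazine x = -134, z = 10 mm, 138 mm wide). A plate is clear of the stack once drawn out 62 mm; then the rest drops 12 mm.
- plate1: Grey smooth plastic plate 50 (its x) x 112 (y) x 12 mm, 80 g; the six dark wells are flat decoration. A tab, 14 mm wide (y), 12 mm thick, sticks out 41 mm from its front edge (-x side). Origin: centre of the underside of the 50 x 112 part, z up. Tab at y = -46 mm (one corner).  Always there, the lowest at the start.
- plate2: Grey smooth plastic plate 50 (its x) x 112 (y) x 12 mm, 80 g; the six dark wells are flat decoration. A tab, 14 mm wide (y), 12 mm thick, sticks out 41 mm from its front edge (-x side). Origin: centre of the underside of the 50 x 112 part, z up. Tab at y = +46 mm. Always there, lies on plate1.
- plate3: Grey smooth plastic plate 50 (its x) x 112 (y) x 12 mm, 80 g; the six dark wells are flat decoration. A tab, 14 mm wide (y), 12 mm thick, sticks out 41 mm from its front edge (-x side). Origin: centre of the underside of the 50 x 112 part, z up. Tab at y = 0 (middle). Lies on plate2; may be absent.
- light_pad: Fixed flat light pad, white top 224 (x) x 264 (y) mm at z = 8 mm, inside an aluminium rim 6 mm wide that stands 7 mm above the top (z = 15 mm). Origin: centre of its underside.
- hook_stand: Fixed steel stand with two flat hooks (14 mm wide) that point along its own -x, at y = 50 and y = -50 mm. Black base 12 mm high, x 5..75, y -75..75 mm; post and cross-bar at x = 60 mm (top at 162 mm). Origin on the worktop, 1.5 mm nearer the front than the hooks' saddles.
- hook1 (a point): Middle of the saddle of the hook at y = 50 mm (stand x = 1.5, z = 160 mm). The saddle is 15 mm long between two upright lips that rise 14 mm above it, the front lip at stand x = -12..-6 mm. A target is freed by raising it more than 14 mm and taking it away along the stand's -x.
- hook2 (a point): The same for the other hook, at y = -50 mm.
- target1: Scale target, 0.1 kg: white base 50 (x) x 74 (y) x 10 mm with black graduations, two 6 mm uprights at y = -30, 30 mm, a top bar along y (8 x 68 x 8 mm, middle at z = 100 mm), on its middle a black grip 12 (x) x 24 (y) x 30 mm (z 103..133). It hangs by the bar in the saddle of hook1, the hook's arm passing under the bar. Origin: centre of the underside, z up.
- target2: Another just like target1, hanging on hook2. One of the two may be absent.
- release_box: Fixed grey box 74 x 74 x 34 mm carrying the two-stage camera release. Origin: centre of its underside.
- release_top (a point): Centre of the top face of the release button (grey, 34 mm across), at rest 60 mm above the worktop; it goes straight down with the button.
- release_half (a joint): First stage of the release, 0 (up) to 0.006 m (halfway stop), springs back. It takes 2 N at the start and 4.4 N at the stop.
- release_full (a joint): Second stage, 0 to 0.006 m (fully down), springs back. It starts to move only when the first stage is at its stop and the push exceeds 9 N; fully down takes 12 N. The whole travel of the button is 12 mm, the halfway stop is at 6 mm.

How it is judged:
By the outcome, as a careful person would: the job done as asked, in the order asked, and still so for the second after the job is handed in, with the robot touching nothing.
Of plate3, target1, target2 only 2 to 3 are there at a start; the rules pass over those that are not, and their reading is None.
At some moment in a run one of plate1, plate2, plate3 may be knocked a few centimetres aside while the robot is not near it.
Once in a run the grip may slacken for a moment while it holds something.
It also fails if it takes over 210 s, if anything falls off the work surface, if the arm or the gripper's body presses on something with over 40 N, if the wrist force passes 120 N, or if a joint passes its speed limit or range.

ROBOT

A 7-joint arm with a two-finger parallel gripper is mounted at the origin on a cart in front of the work surface, level with it; the furniture and walls round the work are solid. World frame = base frame: x ahead of the robot, y to its left, z up, the work surface at z = 0. Lengths are in m, angles in rad, forces in N, time in s.
With the tool pointing down it reaches from about 0.425 to 1.025 m from the base axis. Payload 9.4 kg.
Tool frame: the origin (TCP) lies at the very end of the fingers, on their centre line; the grasp point (between the pads) lies 19 mm behind it; x points along the fingers, z is the direction in which the jaws open and shut, and the axes are right-handed (so a half turn about x gives the same grasp; the last joint's range is limited). The gripper opens to 93 mm and grips with 3 to 60 N. Pads are 15 mm wide; open, the fingers measure 128 mm over their backs; the gripper's body (75 mm by 188 mm) begins 65 mm behind the grasp point.
Start: joints at [-1.207, 0.599, -0.003, 1.599, 0.002, 0.943, -0.08], TCP at [0.309, 0.656, 0.219] pointing down, gripper open.
Joint ranges: [-2.57, 2.57], [-0.35, 1.97], [-1.29, 1.29], [0.11, 2.56], [-1.05, 4.19], [0.11, 1.86], [-2.63, 2.63]. Speed limits (rad/s): [2.22, 2.22, 3.01, 3.01, 3.14, 3.14, 3.14].

INTERFACE

Orientations are given as a unit quaternion [w, x, y, z].
In Python, from cell import telemetry, snapshot, calibration, ctrl, nets gives the robot as it stands.
- The arm moves only by the shell command python3 -m inch 'ROWS' [OPENING]. ROWS is JSON, a list of rows, each an object of numbers: "x", "y", "z": the shift along the world's x, y, z in cm; "rx", "ry", "rz": the turn, a rotation vector about the world's x, y, z in degrees. A call has 1 to 12 rows; each row is the pose to reach, as a shift and turn from the pose measured when the call began; what a row does not reach only later rows make up. A row lasts 1/10 s, in which the tool goes at most 50 mm and 8.59 degrees, less where a joint would pass 70% of its speed; a pose out of reach is approached as far as the arm can. A call with a gripper value outside its range is refused whole. OPENING is the gripper command: -1 is shut, 1 is fully open, values between are in proportion, set as the call begins (- or left out, the last holds). The fingers move at their own pace and stop on an object; the grip force is fixed at half the most. Time passes only in rows, so rows that repeat a pose let the fingers close. It gives the time, the measured TCP pose, the force and the opening at its end, in the units of the state.
- telemetry.get_state(): the state, without advancing time (a new reading comes with each control period).
- snapshot(name): name is "scene" or "top" or "wrist"; returns the picture (384x512x3 uint8, blue, green, red); there is no depth.
- calibration(name): a dict with "K" (3x3 intrinsics, pixels), "pose" (4x4, takes a point from camera to world coordinates); the wrist camera has in their place "T_tool_cam" (4x4, takes a point from camera to tool coordinates, whose origin is the TCP and whose axes are the tool frame's). Camera axes: x right, y up, looking along -z (the intrinsics and any distortion apply to the point x, -y, -z); pixel columns grow to the right and rows downward; lengths in m; the calibration is good to about 2 mm. A picture is of the moment at which its call begins: read the wrist's pose just before it. calibration takes no time and is no camera call.
- ctrl.finish_job(): hands the job in, once; it reports no verdict.
Trained networks look in the newest picture that a camera, given by its name, has taken for a name from the list of things; names that differ only in an ending like _2 or _b are one class to them, and where a whole thing is asked for, a point or a joint stands for the part that bears it (a point fixed in the world has none). Each returns a list of dicts, best first, with "p" (0 to 1); they miss things now and then, are a little off and sometimes report something else, mostly with a low value. They report only what shows in the picture. A call takes as long as a camera call.
- nets.boxes_of(camera, name): "bbox" ([left, top, width, height] in pixels, round what is visible of it).
- nets.cut_out(camera, name): "region" (384x512 bool, what is visible of it) and "bbox" ([left, top, width, height] in pixels, round what is visible of it).
- nets.place_of(camera, name): "location" ([column, row] in pixels: a listed point, or the origin of a listed thing).
The state is a dict: "t": time; "q": joint angles; "joint_vel": joint speeds; "joint_efforts": joint torques, N m; "ee_pos": TCP position; "tool_rot": TCP orientation; "wrist_force": force on the tool from outside, world axes, zero at the start; "torque": the same for the moment, N m; "opening": finger opening in m.
Only numpy, scipy, OpenCV 4.12 (cv2) and the standard library are available. Lean on these libraries where they do the work, as an engineer would, in place of code of your own. Each camera call takes 0.05 s, during which the arm holds its last target.

## Working session

There is one attempt and no reset: what is moved stays moved. The work goes in short steps, Python scripts to look and compute and a shell command to move; the robot and the scene stay as the last step left them, time stands still between calls to the robot, and variables do not carry over. Pictures are saved under pics/ and viewed, and the job is handed in when it is done.

```bash
ls -la; mkdir -p pics
cat > h.py <<'E'
import numpy as np, cv2
from cell import telemetry, snapshot, calibration, ctrl, nets
from scipy.spatial.transform import Rotation as R
def st():
    s=telemetry.get_state(); return s
def Rt(s=None):
    s=s or st(); w,x,y,z=s['tool_rot']; return R.from_quat([x,y,z,w]).as_matrix()
def campose(n,s=None):
    c=calibration(n)
    if n!='wrist': return np.array(c['K']),np.array(c['pose']),c
    s=s or st(); T=np.eye(4); T[:3,:3]=Rt(s); T[:3,3]=s['ee_pos']
    return np.array(c['K']),T@np.array(c['T_tool_cam']),c
def ray(n,px,s=None):
    K,P,c=campose(n,s); d=np.linalg.inv(K)@[px[0],px[1],1]; d=np.array([d[0],-d[1],-d[2]])
    return P[:3,3],P[:3,:3]@d
def at_z(n,px,z,s=None):
    o,d=ray(n,px,s); return o+d*(z-o[2])/d[2]
def proj(n,p,s=None):
    K,P,c=campose(n,s); q=np.linalg.inv(P)@np.append(p,1); v=K@[q[0],-q[1],-q[2]]; return v[:2]/v[2]
def save(n,f):
    im=snapshot(n); cv2.imwrite('pics/'+f,im); return im
E
python3 - <<'E'
from h import *
s=st(); print(s)
for n in ['scene','top','wrist']:
    save(n,n+'0.png'); print(n,calibration(n))
E
```

```text
total 12
drwxr-xr-x  3 agent agent 4096 Dec  7 09:31 .
drwxr-xr-x 23 root  root  4096 Dec  7 09:31 ..
drwxr-xr-x  2 agent agent 4096 Dec  7 09:31 pics
{'t': 0.0, 'q': array([-1.20671462,  0.60013735, -0.00255023,  1.60011671,  0.00180205,
        0.94287594, -0.07980575]), 'joint_vel': array([-0.00133769,  0.00032675,  0.00016076,  0.00018947,  0.00178376,
       -0.00059275, -0.00025799]), 'joint_efforts': array([ 2.00491754e-04, -7.65070653e+01,  1.49765722e+00, -2.52355152e+01,
       -5.23567828e-02,  1.69828656e-02,  1.66326181e-04]), 'ee_pos': array([0.30912755, 0.65526646, 0.21775573]), 'tool_rot': array([ 0.59676982, -0.3789491 ,  0.59763034,  0.37828737]), 'wrist_force': array([-0.9130694 ,  0.21664936, -0.72870906]), 'torque': array([ 0.04466543,  0.02809081, -0.03062955]), 'opening': 0.09310017098257413}
scene {'K': array([[379.3891372 ,   0.        , 254.90980994],
       [  0.        , 379.3891372 , 197.19815856],
       [  0.        ,   0.        ,   1.        ]]), 'pose': array([[ 0.6632458 ,  0.47746314, -0.57631064, -0.11801486],
       [-0.74830207,  0.43563966, -0.
[... 389 characters left out ...]
[-0.99937399,  0.02831666,  0.02120815, -0.02679249],
       [ 0.02596028,  0.17969499,  0.98337977,  1.74870879],
       [ 0.        ,  0.        ,  0.        ,  1.        ]])}
wrist {'K': array([[308.25677472,   0.        , 258.67610264],
       [  0.        , 308.25677472, 192.58461457],
       [  0.        ,   0.        ,   1.        ]]), 'T_tool_cam': array([[-9.01295371e-05,  2.62032192e-01, -9.65059129e-01,
        -1.65876359e-01],
       [ 8.42487184e-04,  9.65058810e-01,  2.62032027e-01,
         7.29370653e-02],
       [ 9.99999641e-01, -7.89433123e-04, -3.07739068e-04,
         7.97088532e-05],
       [ 0.00000000e+00,  0.00000000e+00,  0.00000000e+00,
         1.00000000e+00]])}
```

View pics/scene0.png

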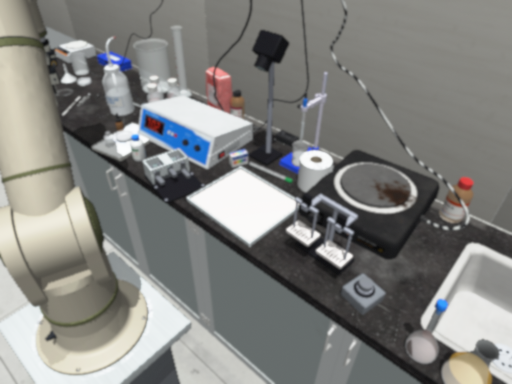

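View pics/top0.png

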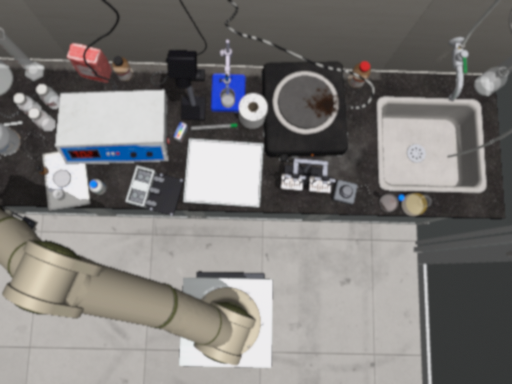

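View pics/wrist0.png

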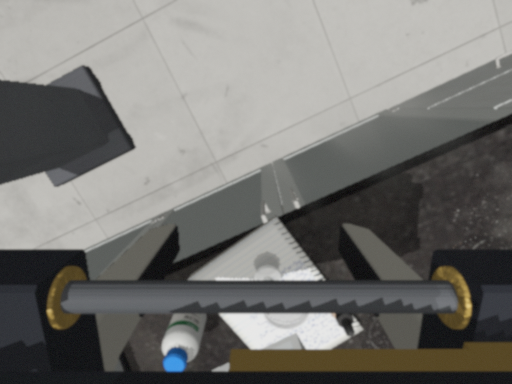

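Scene: the magazine is at top-image (140,186) with its black apron to the right, the pad at (225,173), two targets at (292,183) and (320,186), and the release at (346,190). Next I'll localize them.

Run:
```python
from h import *
H=dict(magazine=0,magazine_mouth=.010,apron_end=.010,plate1=.010,plate2=.022,plate3=.034,light_pad=0,hook_stand=0,hook1=.16,hook2=.16,target1=.06,target2=.06,release_box=0,release_top=.06)
snapshot('scene');snapshot('top')
for n,z in H.items():
  for c in ['top','scene']:
    r=nets.place_of(c,n)
    print(n,c,[(round(a['p'],2),np.round(a['location'],1).tolist(),np.round(at_z(c,a['location'],z)[:2],4).tolist()) for a in r[:4] if a['p']>.2])
im=cv2.imread('pics/top0.png'); cv2.imwrite('pics/topz.png',cv2.resize(im[130:230,110:380],None,fx=2.9,fy=2.9,interpolation=cv2.INTER_CUBIC))
im=cv2.imread('pics/scene0.png'); cv2.imwrite('pics/scz.png',cv2.resize(im[130:320,130:400],None,fx=2.9,fy=2.9,interpolation=cv2.INTER_CUBIC))
print(st()['t'])
```

```text
magazine top [(0.59, [142.4, 189.5], [0.4579, 0.3191])]
magazine scene [(0.7, [170.4, 173.1], [0.4762, 0.3188])]
magazine_mouth top [(0.97, [150.4, 188.6], [0.4604, 0.2884])]
magazine_mouth scene [(0.89, [175.7, 180.3], [0.4551, 0.2632])]
apron_end top [(0.76, [177.7, 196.2], [0.4353, 0.1882])]
apron_end scene [(0.61, [182.2, 196.8], [0.4148, 0.1826])]
plate1 top [(0.67, [139.3, 184.6], [0.474, 0.3294]), (0.41, [144.6, 190.8], [0.4518, 0.3089])]
plate1 scene [(0.66, [164.6, 167.6], [0.4752, 0.3467]), (0.59, [171.0, 170.4], [0.4796, 0.3179]), (0.57, [169.2, 168.0], [0.4843, 0.3333]), (0.39, [170.8, 174.4], [0.4648, 0.3005])]
plate2 top [(0.67, [139.3, 184.6], [0.472, 0.327]), (0.41, [144.6, 190.8], [0.4499, 0.3065])]
plate2 scene [(0.66, [164.6, 167.6], [0.4659, 0.3322]), (0.59, [171.0, 170.4], [0.4703, 0.3038]), (0.57, [169.2, 168.0], [0.4749, 0.319]), (0.39, [170.8, 174.4], [0.4557, 0.2867])]
plate3 top [(0.67, [139.3, 184.6], [0.47, 0.3245]), (0.41, [144.6, 190.8], [0.448, 0.3042])]
plate3 scene [(0.66, [164.6, 167.6], [0.4566, 0.3177]), (0.59, [171.0, 170.4], [0.4609, 0.2898]), (0
[... 695 characters left out ...]
k2 scene [(0.82, [305.3, 206.4], [0.4899, -0.2171]), (0.73, [336.3, 231.9], [0.4662, -0.321])]
target1 top [(0.68, [292.7, 180.9], [0.4945, -0.2239])]
target1 scene [(0.94, [300.1, 233.9], [0.4902, -0.2122]), (0.93, [332.3, 255.1], [0.4848, -0.3152])]
target2 top [(0.68, [292.7, 180.9], [0.4945, -0.2239])]
target2 scene [(0.94, [300.1, 233.9], [0.4902, -0.2122]), (0.93, [332.3, 255.1], [0.4848, -0.3152])]
release_box top [(0.85, [341.4, 194.1], [0.4614, -0.4112])]
release_box scene [(0.93, [358.1, 294.1], [0.4711, -0.4085])]
release_top top [(0.47, [345.3, 189.8], [0.4677, -0.4121])]
release_top scene [(0.46, [364.9, 282.4], [0.4649, -0.4171]), (0.33, [358.4, 295.2], [0.4234, -0.4237])]
1.65
```

View pics/topz.png

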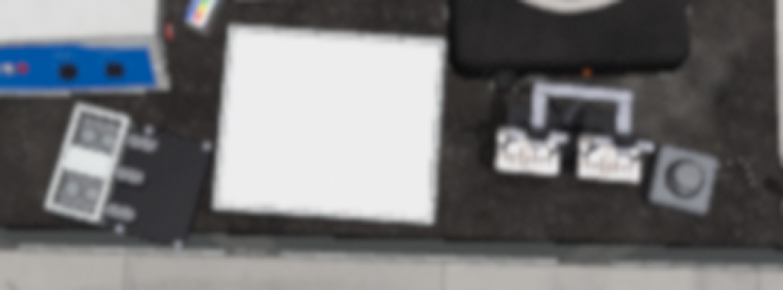

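View pics/scz.png

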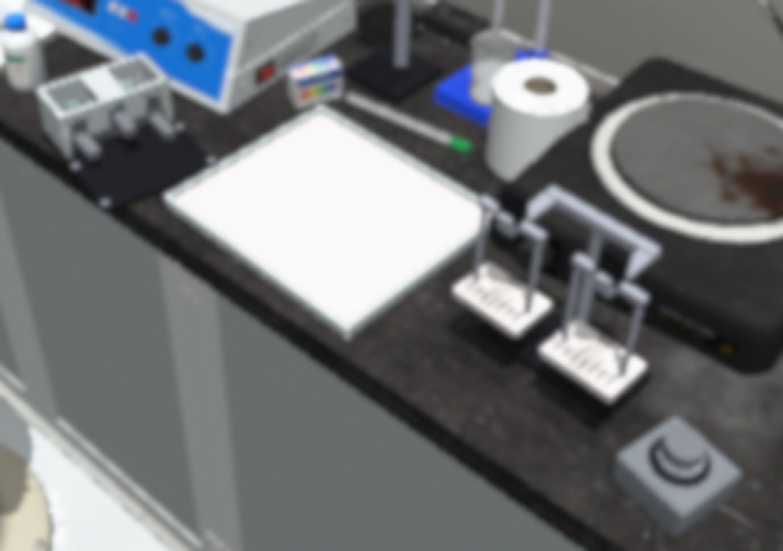

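Run:
```python
from h import *
s=st();M=Rt(s);print(np.round(M,3), s['ee_pos'])
yaw=np.radians(75)
mx=np.array([np.cos(yaw),np.sin(yaw),0]);my=np.array([-np.sin(yaw),np.cos(yaw),0])
for sg in (1,-1):
  Z=sg*my; X=np.array([0,0,-1.]); Y=np.cross(Z,X); T=np.column_stack([X,Y,Z])
  print(sg,'Y',np.round(Y,2),np.degrees(R.from_matrix(T@M.T).as_rotvec()).round(1))
```

```text
[[ 0.    -0.904  0.427]
 [-0.     0.427  0.904]
 [-1.    -0.     0.   ]] [0.30930855 0.65570566 0.21860802]
1 Y [-0.26 -0.97 -0.  ] [ -0.    0.  100.3]
-1 Y [0.26 0.97 0.  ] [  0.    0.  -79.7]
```

```bash
python3 -m inch '[{"x":1.3,"y":-4.6,"rz":-8},{"x":2.6,"y":-9.2,"rz":-16},{"x":3.9,"y":-13.8,"rz":-24},{"x":5.2,"y":-18.4,"rz":-32},{"x":6.5,"y":-23,"rz":-40},{"x":7.8,"y":-27.6,"rz":-48},{"x":9.1,"y":-32.2,"rz":-56},{"x":10.4,"y":-36.8,"rz":-64},{"x":11.7,"y":-41.4,"rz":-72},{"x":12.7,"y":-45.6,"rz":-79.7},{"x":12.7,"y":-45.6,"rz":-79.7},{"x":12.7,"y":-45.6,"rz":-79.7}]' -0.35
python3 - <<'E'
from h import *
s=st(); print(s['q'].round(2),s['t'])
save('wrist','w1.png')
for n,z in dict(magazine_mouth=.01,apron_end=.01,magazine=0).items():
  print(n,[(round(a['p'],2),np.round(a['location'],1).tolist(),np.round(at_z('wrist',a['location'],z,s)[:2],4).tolist()) for a in nets.place_of('wrist',n)[:3]])
E
```

```text
[-1.21  0.6  -0.    1.6   0.    0.94 -0.08] 1.65
magazine_mouth []
apron_end []
magazine []$[0]: bad value
```

View pics/w1.png

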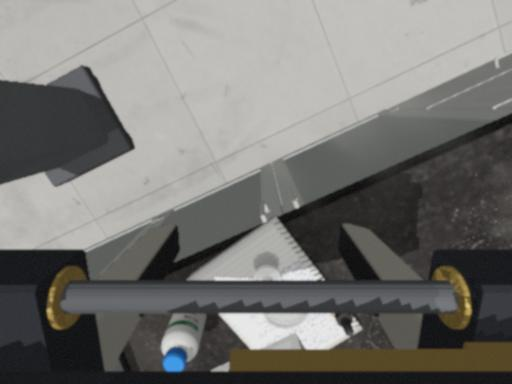

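```bash
python3 -m inch '[{"x":1.3,"y":-4.6,"z":0,"rx":0,"ry":0,"rz":-8}]' -0.35; python3 -m inch '[{"x":1.3,"y":-4.6,"z":0}]' ; python3 -m inch --help
```

```text
t: 1.95
ee_pos: [0.3188, 0.6145, 0.2178]
tool_rot: [0.621, -0.336, 0.621, 0.339]
wrist_force: [-0.7, -0.7, -0.0]
opening: 0.0887$[0]: bad value
invalid input: not JSON, or not a number
```

```bash
python3 -m inch '[{"x":1.3,"y":-4.6,"z":0,"rx":0,"ry":0,"rz":-8},{"x":2.6,"y":-9.2,"z":0,"rx":0,"ry":0,"rz":-16},{"x":3.9,"y":-13.8,"z":0,"rx":0,"ry":0,"rz":-24},{"x":5.2,"y":-18.4,"z":0,"rx":0,"ry":0,"rz":-32},{"x":6.5,"y":-23,"z":0,"rx":0,"ry":0,"rz":-40},{"x":7.8,"y":-27.6,"z":0,"rx":0,"ry":0,"rz":-48},{"x":9.1,"y":-32.2,"z":0,"rx":0,"ry":0,"rz":-56},{"x":10.4,"y":-36.8,"z":0,"rx":0,"ry":0,"rz":-64},{"x":11.7,"y":-41.5,"z":0,"rx":0,"ry":0,"rz":-72.5},{"x":11.7,"y":-41.5,"z":0,"rx":0,"ry":0,"rz":-72.5},{"x":11.7,"y":-41.5,"z":0,"rx":0,"ry":0,"rz":-72.5}]'
python3 - <<'E'
from h import *
s=st(); print(s['q'].round(2),s['t'])
save('wrist','w1.png')
for n,z in dict(magazine_mouth=.01,apron_end=.01,magazine=0).items():
  print(n,[(round(a['p'],2),np.round(a['location'],1).tolist(),np.round(at_z('wrist',a['location'],z,s)[:2],4).tolist()) for a in nets.place_of('wrist',n)[:3]])
E
```

```text
t: 3.05
ee_pos: [0.4362, 0.1989, 0.2182]
tool_rot: [0.702, 0.097, 0.7, -0.094]
wrist_force: [-0.3, -0.3, -0.4]
opening: 0.03
[-0.86  0.32  0.41  2.17 -0.21  0.68 -0.58] 3.05
magazine_mouth [(0.84, [252.6, 95.6], [0.4532, 0.286])]
apron_end [(0.84, [256.6, 182.7], [0.4299, 0.185])]
magazine [(0.82, [251.3, 65.1], [0.4609, 0.3195])]
```

View pics/w1.png

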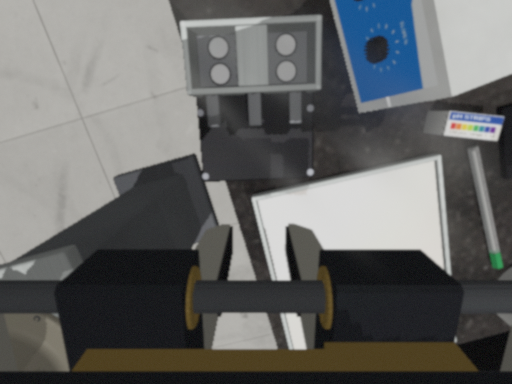

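Run:
```python
from h import *
im=cv2.imread('pics/w1.png'); cv2.imwrite('pics/w1z.png',cv2.resize(im[0:200,170:340],None,fx=4,fy=3,interpolation=cv2.INTER_CUBIC)[:600])
cv2.imwrite('pics/w1z.png',cv2.resize(im[0:190,170:340],None,fx=3.1,fy=3.1,interpolation=cv2.INTER_CUBIC))
```

```text
(no output)
```

View pics/w1z.png

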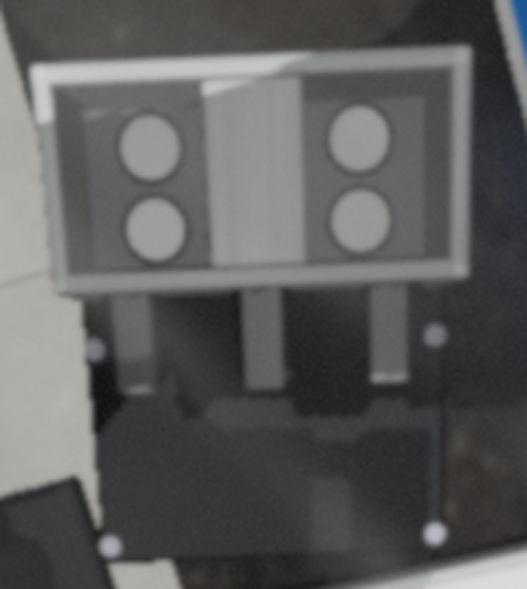

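Run:
```python
from h import *
from scipy.optimize import least_squares
s=st()
uv=np.array([(32,66),(472,46),(468,277),(58,293),(388,381),(264,389),(138,393)])/3.1+[170,0]
P=np.array([(33,66,68),(33,-66,68),(-33,-66,68),(-33,66,68),(-66,-46,22),(-66,0,46),(-66,46,34)])/1000
for z,p in zip(P[:,2],uv): print(at_z('wrist',p,z,s).round(4))
def f(v):
  c,t=np.cos(v[2]),np.sin(v[2])
  return np.concatenate([proj('wrist',[v[0]+c*p[0]-t*p[1],v[1]+t*p[0]+c*p[1],p[2]],s)-u for p,u in zip(P,uv)])
r=least_squares(f,[.46,.32,1.3]);v=r.x;print(v[:2].round(4),np.degrees(v[2]),r.fun.reshape(-1,2).round(1))
c,t=np.cos(v[2]),np.sin(v[2])
g=np.array([v[0]+c*-.052+t*.046,v[1]+t*-.052-c*.046]);print('tab1 grip',g, 'tool yaw err')
M=Rt(s);print(np.round(M,3),s['ee_pos'])
```

```text
[0.4053 0.366  0.068 ]
[0.533  0.3369 0.068 ]
[0.518  0.2735 0.068 ]
[0.3922 0.3027 0.068 ]
[0.4911 0.2459 0.022 ]
[0.4466 0.2562 0.046 ]
[0.4024 0.2662 0.034 ]
[0.4619 0.3199] 77.0092430517544 [[-0.6 -1. ]
 [ 0.6 -0.6]
 [ 0.9  0.4]
 [-2.   0.7]
 [ 0.8  0.4]
 [ 0.6  0.4]
 [-0.1  0.2]]
tab1 grip [0.49504159 0.25889268] tool yaw err
[[ 0.003  0.263  0.965]
 [ 0.003  0.965 -0.263]
 [-1.     0.004  0.002]] [0.43546868 0.2009206  0.21775464]
```

```bash
python3 -m inch '[{"x":2.9,"y":2.9,"z":-3,"rx":0,"ry":0,"rz":2.2},{"x":5.9,"y":5.9,"z":-6,"rx":0,"ry":0,"rz":2.2},{"x":5.9,"y":5.9,"z":-10.5,"rx":0,"ry":0,"rz":2.2},{"x":5.9,"y":5.9,"z":-15.5,"rx":0,"ry":0,"rz":2.2},{"x":5.9,"y":5.9,"z":-15.5,"rx":0,"ry":0,"rz":2.2},{"x":5.9,"y":5.9,"z":-15.5,"rx":0,"ry":0,"rz":2.2}]'
python3 - <<'E'
from h import *
s=st(); print(s['ee_pos'],Rt(s)[:,1])
save('wrist','w2.png');save('scene','s2.png')
im=cv2.imread('pics/s2.png'); cv2.imwrite('pics/s2z.png',cv2.resize(im[100:230,90:260],None,fx=4,fy=4,interpolation=cv2.INTER_CUBIC))
E
```

```text
t: 3.85
ee_pos: [0.4939, 0.2601, 0.0627]
tool_rot: [0.703, 0.081, 0.703, -0.079]
wrist_force: [1.0, 0.1, 0.2]
opening: 0.0301
[0.49390837 0.26011917 0.06266753] [0.22492199 0.97437431 0.00219252]
```

View pics/w2.png

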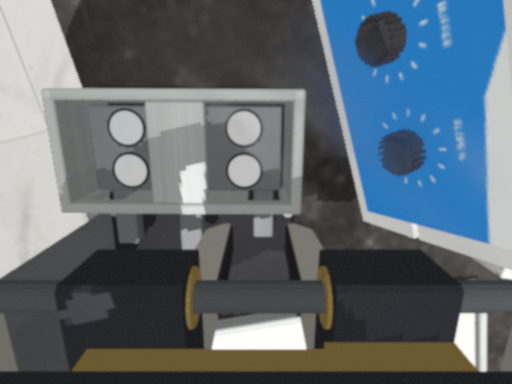

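View pics/s2z.png

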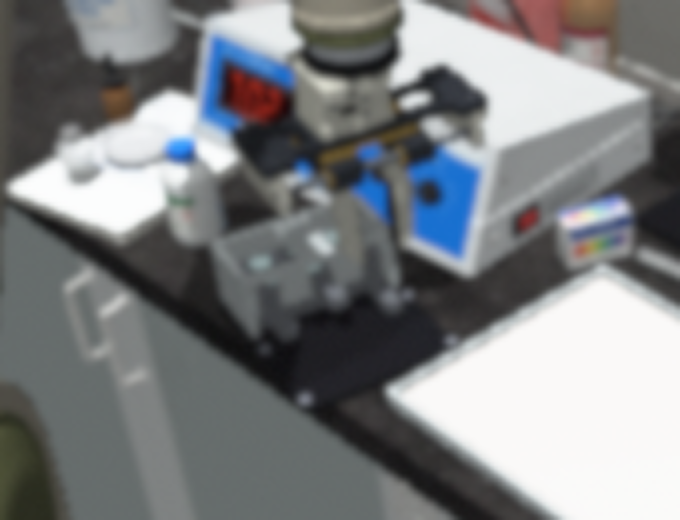

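Run:
```python
from h import *
s=st()
im=cv2.imread('pics/top0.png'); cv2.imwrite('pics/t0z.png',cv2.resize(im[80:215,40:200],None,fx=4.4,fy=4.4,interpolation=cv2.INTER_CUBIC))
im=cv2.imread('pics/scene0.png'); cv2.imwrite('pics/s0z.png',cv2.resize(im[80:215,110:270],None,fx=4.4,fy=4.4,interpolation=cv2.INTER_CUBIC))
for z in (.01,.08,.1,.12):print(z,at_z('wrist',(365,215),z,s))
```

```text
0.01 [0.57283978 0.23805615 0.01      ]
0.08 [0.55311439 0.26734755 0.08      ]
0.1 [0.54747856 0.27571652 0.1       ]
0.12 [0.54184273 0.28408549 0.12      ]
```

View pics/t0z.png

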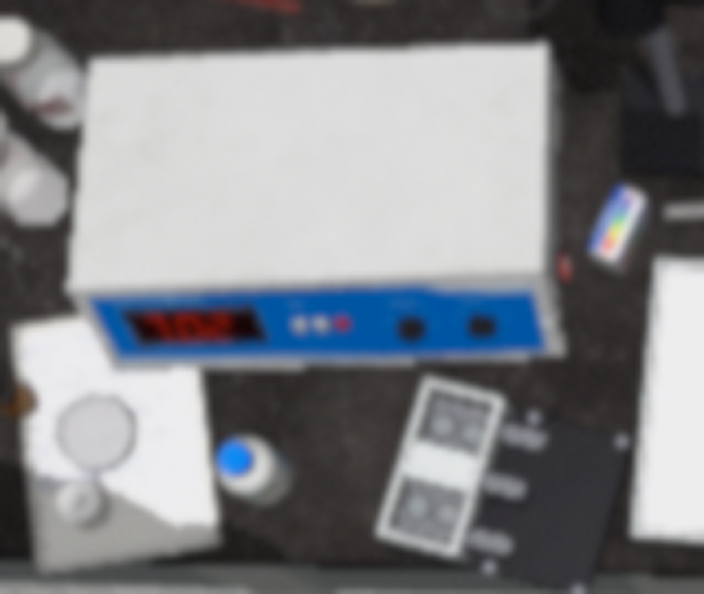

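View pics/s0z.png

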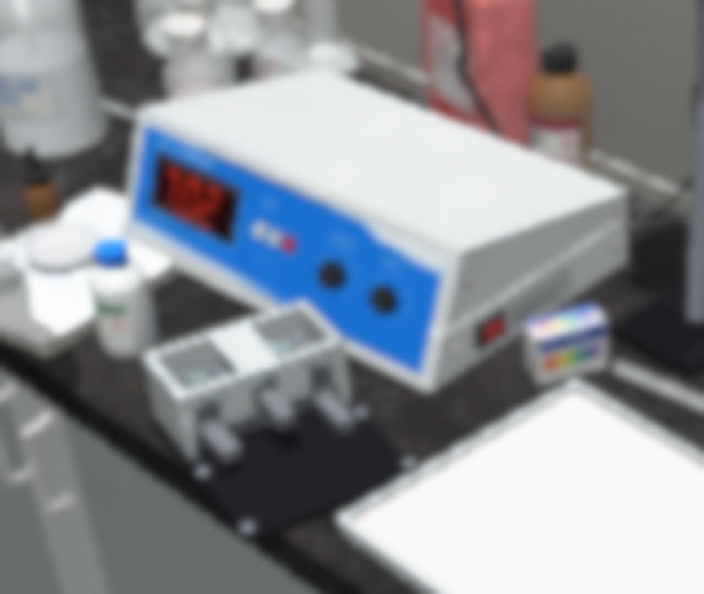

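Run:
```python
from h import *
print(at_z('top',(168,160.7),0.01),at_z('scene',(207.7,168),0.01),at_z('wrist',(365,215),0.01))
o1,d1=ray('top',(165,143));o2,d2=ray('scene',(214,138))
t=np.linalg.lstsq(np.column_stack([d1,-d2]),o2-o1,rcond=None)[0];print(o1+d1*t[0],o2+d2*t[1])
```

```text
[0.56610323 0.23029822 0.01      ] [0.57326437 0.23628635 0.01      ] [0.57283978 0.23805615 0.01      ]
[0.60440034 0.22793027 0.11886427] [0.60400828 0.22823589 0.11880978]
```

```bash
python3 -m inch '[{"x":0,"y":-0.5,"z":0,"rx":-0.9,"ry":-3.9,"rz":0},{"x":0,"y":-0.5,"z":-1.5,"rx":-0.9,"ry":-3.9,"rz":0},{"x":0,"y":-0.5,"z":-3,"rx":-0.9,"ry":-3.9,"rz":0},{"x":0,"y":-0.5,"z":-4,"rx":-0.9,"ry":-3.9,"rz":0},{"x":0,"y":-0.5,"z":-4,"rx":-0.9,"ry":-3.9,"rz":0}]'
python3 - <<'E'
from h import *
s=st(); print(s['ee_pos'],Rt(s).round(3))
im=save('wrist','w3.png');im=save('scene','s3.png')
cv2.imwrite('pics/s3z.png',cv2.resize(im[100:230,90:260],None,fx=4,fy=4,interpolation=cv2.INTER_CUBIC))
E
```

```text
t: 4.45
ee_pos: [0.4959, 0.2562, 0.026]
tool_rot: [0.728, 0.08, 0.676, -0.08]
wrist_force: [-0.4, 0.3, 0.5]
opening: 0.0301
[0.49585604 0.25615681 0.02599273] [[ 0.074  0.225  0.972]
 [-0.01   0.974 -0.225]
 [-0.997  0.007  0.074]]
```

View pics/w3.png

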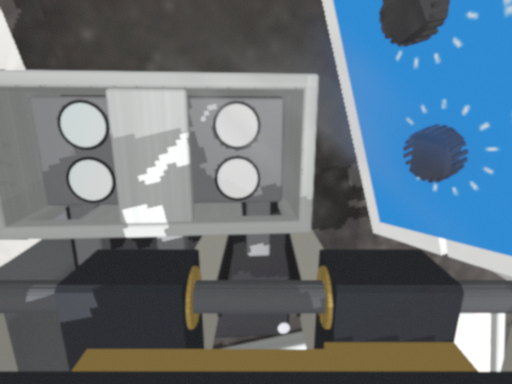

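View pics/s3z.png

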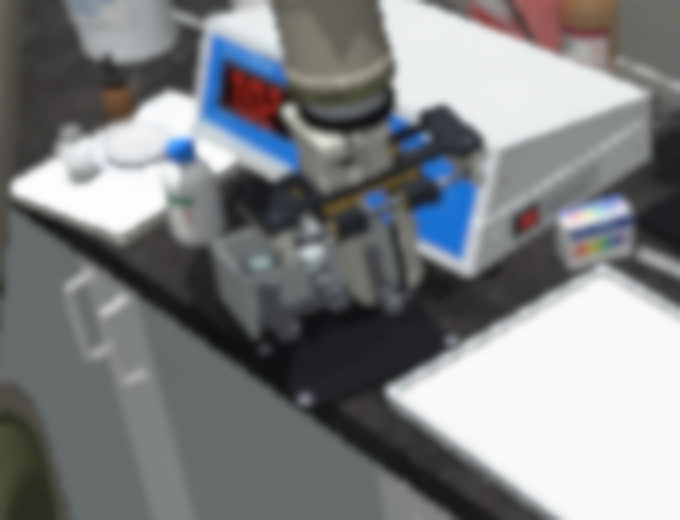

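```bash
python3 -m inch '[{"x":-0.1,"y":-0.1,"z":-0.6,"rx":0,"ry":0,"rz":0},{"x":-0.1,"y":-0.1,"z":-1.1,"rx":0,"ry":0,"rz":0},{"x":-0.1,"y":-0.1,"z":-1.1,"rx":0,"ry":0,"rz":0}]'
python3 -m inch '[{"x":0,"y":0,"z":0,"rx":0,"ry":0,"rz":0},{"x":0,"y":0,"z":0,"rx":0,"ry":0,"rz":0},{"x":0,"y":0,"z":0,"rx":0,"ry":0,"rz":0},{"x":0,"y":0,"z":0,"rx":0,"ry":0,"rz":0}]' -1
```

```text
t: 4.85
ee_pos: [0.4948, 0.2548, 0.0148]
tool_rot: [0.728, 0.08, 0.676, -0.081]
wrist_force: [-0.2, 0.2, -0.1]
opening: 0.0302
t: 5.25
ee_pos: [0.4949, 0.2548, 0.0148]
tool_rot: [0.728, 0.08, 0.676, -0.081]
wrist_force: [0.2, -0.2, -0.4]
opening: 0.0137
```

```bash
python3 -m inch '[{"x":-0.17,"y":-0.73,"z":0,"rx":0,"ry":0,"rz":0},{"x":-0.34,"y":-1.46,"z":0,"rx":0,"ry":0,"rz":0},{"x":-0.51,"y":-2.19,"z":0,"rx":0,"ry":0,"rz":0},{"x":-0.68,"y":-2.92,"z":0,"rx":0,"ry":0,"rz":0},{"x":-0.84,"y":-3.65,"z":0,"rx":0,"ry":0,"rz":0},{"x":-1.01,"y":-4.38,"z":0,"rx":0,"ry":0,"rz":0},{"x":-1.18,"y":-5.12,"z":0,"rx":0,"ry":0,"rz":0},{"x":-1.35,"y":-5.85,"z":0,"rx":0,"ry":0,"rz":0},{"x":-1.52,"y":-6.58,"z":0,"rx":0,"ry":0,"rz":0},{"x":-1.69,"y":-7.31,"z":0,"rx":0,"ry":0,"rz":0},{"x":-1.69,"y":-7.31,"z":0,"rx":0,"ry":0,"rz":0}]'
python3 - <<'E'
from h import *
im=save('wrist','w4.png');im=save('scene','s4.png')
cv2.imwrite('pics/s4z.png',cv2.resize(im[100:230,90:260],None,fx=4,fy=4,interpolation=cv2.INTER_CUBIC))
E
```

```text
t: 6.35
ee_pos: [0.4778, 0.1805, 0.0149]
tool_rot: [0.728, 0.08, 0.676, -0.081]
wrist_force: [0.0, -1.2, -0.1]
opening: 0.0136
```

View pics/w4.png

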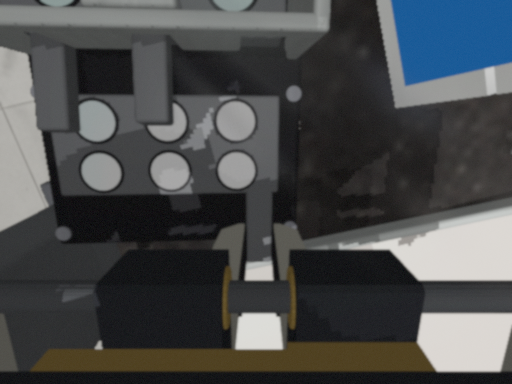

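View pics/s4z.png

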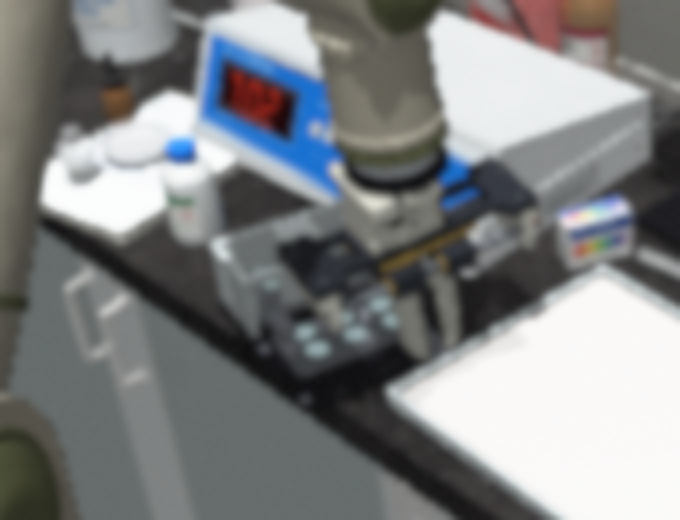

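Run:
```python
from h import *
from scipy.optimize import least_squares
print(at_z('wrist',(512,206),.015),at_z('wrist',(310,241),.015))
res={}
for n in('top','scene'):
  im=cv2.imread('pics/%s0.png'%n); g=im.min(2); 
  m=(g>215).astype(np.uint8); k,l,stt,c=cv2.connectedComponentsWithStats(m)
  px=(221,173) if n=='top' else (243,203)
  i=l[px[1],px[0]]; reg=(l==i).astype(np.uint8); print(n,stt[i])
  cs,_=cv2.findContours(reg,cv2.RETR_EXTERNAL,cv2.CHAIN_APPROX_NONE); h=cv2.convexHull(max(cs,key=len))
  q=cv2.approxPolyDP(h,6,True).reshape(-1,2); print(q.tolist(), [at_z(n,p,.010)[:2].round(4).tolist() for p in q])
```

```text
[0.63055694 0.16285559 0.015     ] [0.50668299 0.17227868 0.015     ]
top [ 186  141   75   64 4237]
[[191, 142], [260, 146], [257, 203], [186, 199]] [[0.6396, 0.1492], [0.6322, -0.107], [0.4184, -0.1002], [0.4259, 0.1577]]
scene [ 190  169  106   74 4139]
[[190, 198], [240, 169], [295, 204], [249, 242]] [[0.4274, 0.1603], [0.6439, 0.1506], [0.6253, -0.0989], [0.413, -0.1007]]
```

```bash
python3 -m inch '[{"x":-0.04,"y":-0.2,"z":0.3,"rx":0,"ry":0,"rz":0},{"x":-0.13,"y":-0.58,"z":0.6,"rx":0,"ry":0,"rz":0},{"x":-0.27,"y":-1.17,"z":0.8,"rx":0,"ry":0,"rz":0},{"x":-0.4,"y":-1.75,"z":0.8,"rx":0,"ry":0,"rz":0},{"x":-0.58,"y":-2.53,"z":0.8,"rx":0,"ry":0,"rz":0},{"x":-0.65,"y":-2.83,"z":0.8,"rx":0,"ry":0,"rz":0},{"x":-0.65,"y":-2.83,"z":0.8,"rx":0,"ry":0,"rz":0}]'
python3 - <<'E'
from h import *
im=save('wrist','w5.png');im=save('scene','s5.png')
cv2.imwrite('pics/s5z.png',cv2.resize(im[100:230,90:260],None,fx=4,fy=4,interpolation=cv2.INTER_CUBIC))
E
```

```text
t: 7.15
ee_pos: [0.4714, 0.1523, 0.0229]
tool_rot: [0.728, 0.08, 0.676, -0.082]
wrist_force: [0.1, -1.7, -0.5]
opening: 0.0133
```

View pics/w5.png

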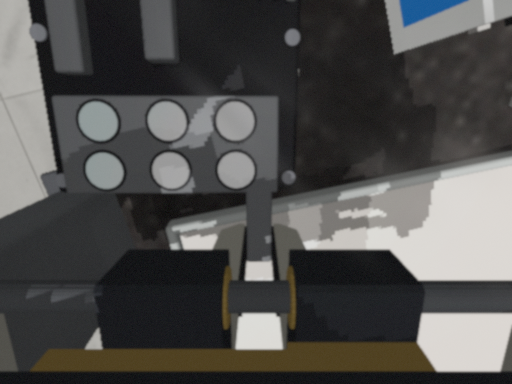

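View pics/s5z.png

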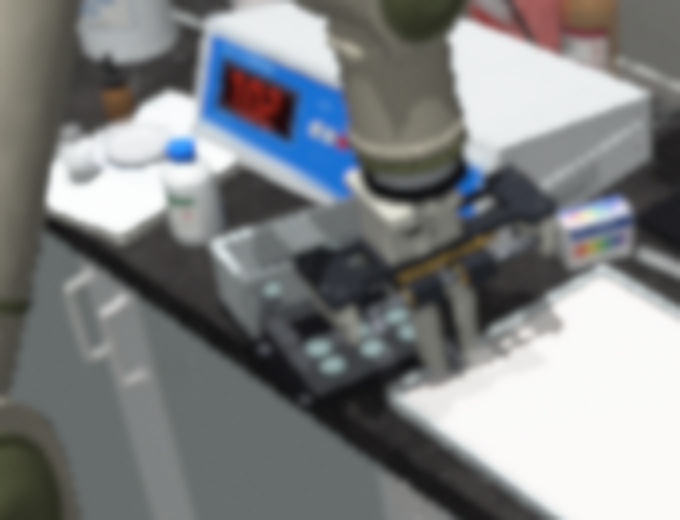

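```bash
python3 -m inch '[{"x":-0.2,"y":-1,"z":1,"rx":0,"ry":0,"rz":0},{"x":-0.4,"y":-2,"z":3,"rx":0,"ry":0,"rz":0},{"x":-0.4,"y":-2,"z":5,"rx":0,"ry":0,"rz":0},{"x":-0.4,"y":-2,"z":5,"rx":0,"ry":0,"rz":0}]'
python3 - <<'E'
from h import *
print([at_z('wrist',p,.015) for p in [(170,228)]])
im=save('wrist','w6.png');im=save('scene','s6.png')
cv2.imwrite('pics/s6z.png',cv2.resize(im[100:230,90:260],None,fx=4,fy=4,interpolation=cv2.INTER_CUBIC))
E
```

```text
t: 7.65
ee_pos: [0.4683, 0.1326, 0.0751]
tool_rot: [0.729, 0.081, 0.675, -0.081]
wrist_force: [0.3, 0.2, -1.8]
opening: 0.0134
[array([0.40279542, 0.13264062, 0.015     ])]
```

View pics/w6.png

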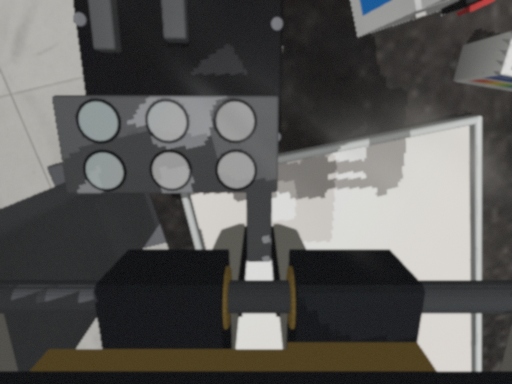

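View pics/s6z.png

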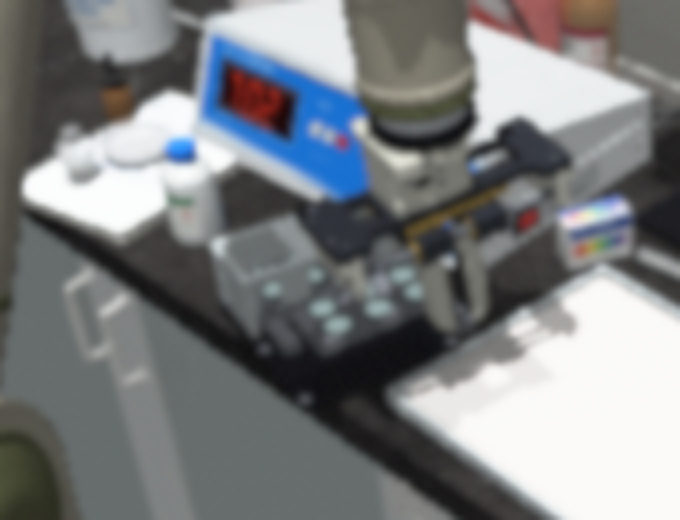

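Run:
```python
from h import *
s=st()
print(at_z('wrist',(481,117),.015,s),at_z('wrist',(469,124),.009,s))
for C,a in [((.527,.027),-2.2)]:
  a=np.radians(a);c,t=np.cos(a),np.sin(a)
  for u,v in [(118,138),(112,132),(-118,138)]: print(u,v,C[0]+(c*u-t*v)/1e3,C[1]+(t*u+c*v)/1e3)
print(s['ee_pos'])
```

```text
[0.64967741 0.16027403 0.015     ] [0.64471107 0.15594722 0.009     ]
118 138 0.6502105417905311 0.16036852099233836
112 132 0.6439846374375422 0.15460327034839974
-118 138 0.41438449351762446 0.16942804393699307
[0.46785569 0.13316008 0.07336597]
```

```bash
python3 -m inch '[{"x":0.8,"y":-0.9,"z":0,"rx":0,"ry":0,"rz":-8},{"x":1.6,"y":-1.7,"z":0,"rx":0,"ry":0,"rz":-16},{"x":2.5,"y":-2.6,"z":0,"rx":0,"ry":0,"rz":-24},{"x":3.3,"y":-3.4,"z":0,"rx":0,"ry":0,"rz":-32},{"x":4.1,"y":-4.3,"z":0,"rx":0,"ry":0,"rz":-40},{"x":4.9,"y":-5.1,"z":0,"rx":0,"ry":0,"rz":-48},{"x":5.8,"y":-6,"z":0,"rx":0,"ry":0,"rz":-56},{"x":6.6,"y":-6.8,"z":0,"rx":0,"ry":0,"rz":-64},{"x":7.4,"y":-7.7,"z":0,"rx":0,"ry":0,"rz":-72},{"x":8.2,"y":-8.5,"z":0,"rx":0,"ry":0,"rz":-79.2},{"x":8.2,"y":-8.5,"z":-1,"rx":0,"ry":0,"rz":-79.2},{"x":8.2,"y":-8.5,"z":-2,"rx":0,"ry":0,"rz":-79.2}]'
python3 - <<'E'
from h import *
s=st();print(s['q'].round(2),Rt(s).round(3))
im=save('wrist','w7.png');im=save('scene','s7.png')
cv2.imwrite('pics/s7z.png',cv2.resize(im[100:290,110:310],None,fx=3,fy=3,interpolation=cv2.INTER_CUBIC))
E
```

```text
t: 8.95
ee_pos: [0.5491, 0.0485, 0.0518]
tool_rot: [-0.511, -0.491, -0.47, 0.526]
wrist_force: [-0.7, -0.1, -0.7]
opening: 0.0133
[-0.65  0.75  0.64  2.15 -0.79  0.49 -1.03] [[ 0.004  0.999 -0.036]
 [-0.076 -0.035 -0.996]
 [-0.997  0.006  0.076]]
```

View pics/w7.png

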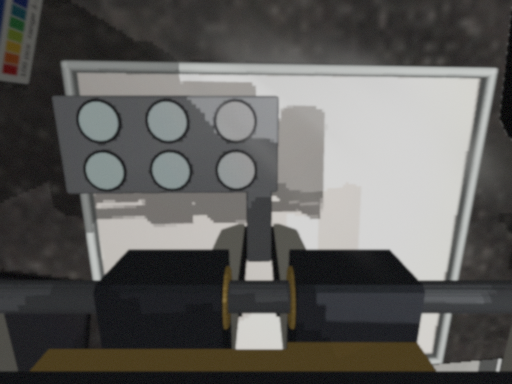

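View pics/s7z.png

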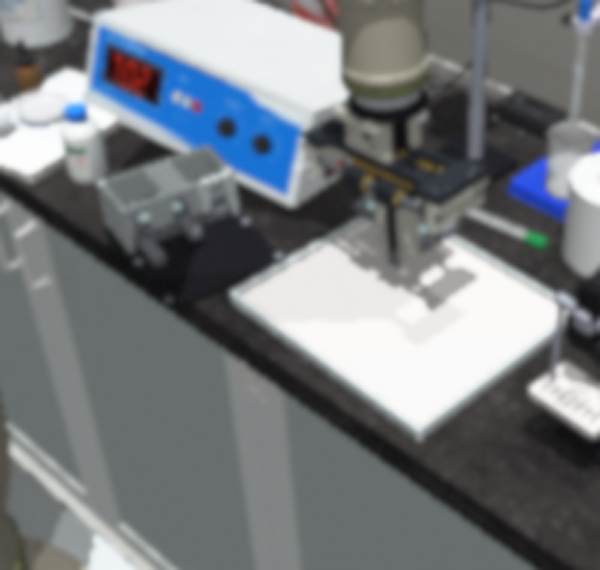

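Run:
```python
from h import *
s=st();a=np.radians(-2.2);c,t=np.cos(a),np.sin(a)
zt=s['ee_pos'][2]+.0073
for p in [(55,97),(278,97),(278,193),(68,194)]:
  w=at_z('wrist',p,zt,s);d=w[:2]-[.527,.027];print(((c*d[0]+t*d[1])*1e3).round(1),((-t*d[0]+c*d[1])*1e3).round(1))
```

```text
97.4 119.5
98.0 13.9
48.8 12.9
50.2 120.7
```

```bash
python3 -m inch '[{"x":0,"y":0,"z":-1.5,"rx":0,"ry":0,"rz":0},{"x":0,"y":0,"z":-2.5,"rx":0,"ry":0,"rz":0},{"x":0,"y":0,"z":-3.3,"rx":0,"ry":0,"rz":0},{"x":0,"y":0,"z":-3.6,"rx":0,"ry":0,"rz":0},{"x":0,"y":0,"z":-3.6,"rx":0,"ry":0,"rz":0}]'
python3 -m inch '[{"x":0,"y":0,"z":-0.25,"rx":0,"ry":0,"rz":0},{"x":0,"y":0,"z":-0.25,"rx":0,"ry":0,"rz":0}]'
```

```text
t: 9.55
ee_pos: [0.5479, 0.0485, 0.0152]
tool_rot: [-0.51, -0.49, -0.471, 0.527]
wrist_force: [-0.1, -0.2, 1.8]
opening: 0.0139
t: 9.75
ee_pos: [0.5481, 0.0485, 0.0129]
tool_rot: [-0.51, -0.49, -0.471, 0.527]
wrist_force: [-0.7, -0.3, 0.9]
opening: 0.0136
```

```bash
python3 -m inch '[{"x":0,"y":0,"z":0,"rx":0,"ry":0,"rz":0},{"x":0,"y":0,"z":0,"rx":0,"ry":0,"rz":0},{"x":0,"y":0,"z":0,"rx":0,"ry":0,"rz":0},{"x":0,"y":0,"z":1.5,"rx":0,"ry":0,"rz":0},{"x":0,"y":0,"z":4,"rx":0,"ry":0,"rz":0},{"x":0,"y":0,"z":8,"rx":0,"ry":0,"rz":0},{"x":0,"y":0,"z":10,"rx":0,"ry":0,"rz":0}]' -0.53
python3 - <<'E'
from h import *
s=st()
im=save('wrist','w8.png');im=save('top','t8.png')
cv2.imwrite('pics/t8z.png',cv2.resize(im[130:230,110:380],None,fx=2.9,fy=2.9,interpolation=cv2.INTER_CUBIC))
E
```

```text
t: 10.45
ee_pos: [0.5486, 0.0482, 0.1152]
tool_rot: [-0.51, -0.491, -0.471, 0.526]
wrist_force: [1.4, 0.6, 0.0]
opening: 0.022
```

View pics/w8.png

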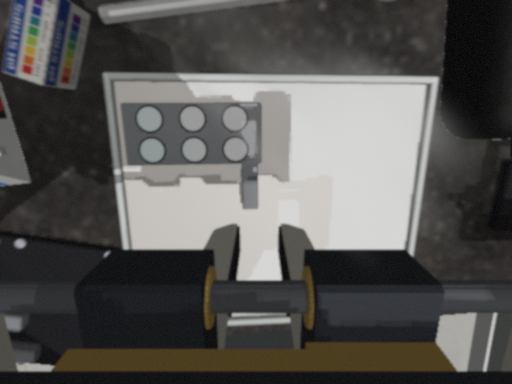

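View pics/t8z.png

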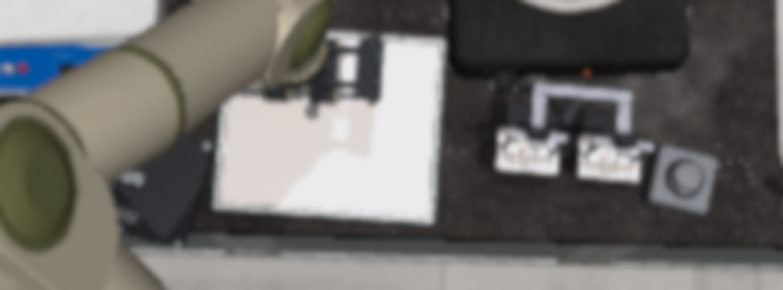

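```bash
cat >> h.py <<'E'
def tgt(pos,yaw,roll=0):
    """rows' shift (cm) & rotvec (deg) to TCP pos with tool Y at yaw(deg), pointing down"""
    s=st();y=np.radians(yaw);Y=np.array([np.cos(y),np.sin(y),0]);X=np.array([0,0,-1.]);T=np.column_stack([X,Y,np.cross(X,Y)])
    rv=np.degrees(R.from_matrix(T@Rt(s).T).as_rotvec())
    print('shift',((np.array(pos)-s['ee_pos'])*100).round(2),'rot',rv.round(1),'at',s['ee_pos'].round(4))
E
python3 - <<'E'
from h import *
tgt([.436,.199,.2],77)
E
```

```text
shift [-11.34  15.03   8.47] rot [ 3.3  3.2 79. ] at [0.5494 0.0487 0.1153]
```

```bash
python3 -m inch '[{"x":-1.1,"y":1.5,"z":2,"rx":0.3,"ry":0.3,"rz":8},{"x":-2.2,"y":3,"z":4,"rx":0.7,"ry":0.6,"rz":16},{"x":-3.4,"y":4.5,"z":6,"rx":1,"ry":1,"rz":24},{"x":-4.5,"y":6,"z":8,"rx":1.3,"ry":1.3,"rz":32},{"x":-5.6,"y":7.5,"z":8.5,"rx":1.7,"ry":1.6,"rz":40},{"x":-6.8,"y":9,"z":8.5,"rx":2,"ry":1.9,"rz":48},{"x":-7.9,"y":10.5,"z":8.5,"rx":2.3,"ry":2.3,"rz":56},{"x":-9,"y":12,"z":8.5,"rx":2.7,"ry":2.6,"rz":64},{"x":-10.2,"y":13.5,"z":8.5,"rx":3,"ry":2.9,"rz":72},{"x":-11.3,"y":15,"z":8.5,"rx":3.3,"ry":3.2,"rz":79},{"x":-11.3,"y":15,"z":8.5,"rx":3.3,"ry":3.2,"rz":79}]' -0.35
python3 - <<'E'
from h import *
im=save('wrist','w9.png');im=cv2.resize(im[0:190,170:340],None,fx=3.1,fy=3.1,interpolation=cv2.INTER_CUBIC);cv2.imwrite('pics/w9z.png',im)
s=st();v=(.4619,.3199,np.radians(77));c,t=np.cos(v[2]),np.sin(v[2])
for p in [(-66,46,22),(-66,0,34),(-66,46,34),(-66,0,46)]:
  p=np.array(p)/1e3;print(((proj('wrist',[v[0]+c*p[0]-t*p[1],v[1]+t*p[0]+c*p[1],p[2]],s)-[170,0])*3.1).round())
E
```

```text
t: 11.65
ee_pos: [0.4349, 0.2002, 0.1996]
tool_rot: [0.702, 0.078, 0.703, -0.078]
wrist_force: [0.5, -0.8, 0.1]
opening: 0.0302
[140. 382.]
[271. 384.]
[135. 384.]
[271. 386.]
```

View pics/w9z.png

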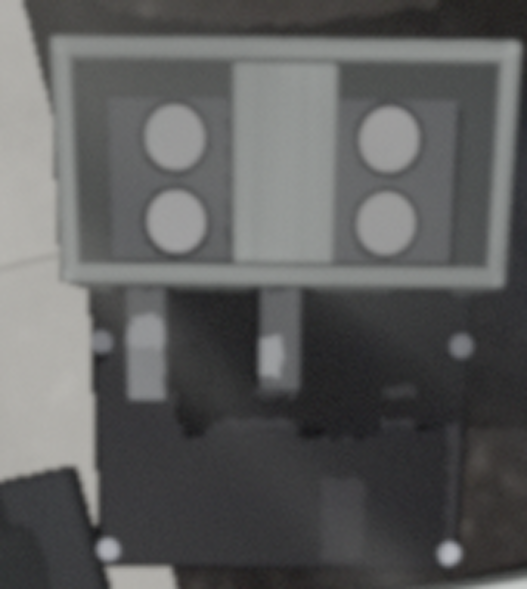

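```bash
python3 -m inch '[{"x":-1,"y":3,"z":-3,"rx":0,"ry":0,"rz":0},{"x":-3,"y":7.3,"z":-6,"rx":0,"ry":0,"rz":0},{"x":-3,"y":7.3,"z":-10.5,"rx":0,"ry":0,"rz":0},{"x":-3,"y":7.3,"z":-14.5,"rx":0,"ry":0,"rz":0},{"x":-3,"y":7.3,"z":-16.5,"rx":0,"ry":0,"rz":0},{"x":-3,"y":7.3,"z":-16.5,"rx":0,"ry":0,"rz":0}]'
python3 - <<'E'
from h import *
tgt([.405,.2735,.014],77)
im=save('wrist','w10.png')
E
```

```text
t: 12.3
ee_pos: [0.4053, 0.2703, 0.032]
tool_rot: [0.701, 0.08, 0.704, -0.083]
wrist_force: [-0.2, -0.4, -0.0]
opening: 0.03
shift [-0.03  0.32 -1.8 ] rot [ 0.2 -0.2  0.2] at [0.4053 0.2703 0.032 ]
```

View pics/w10.png

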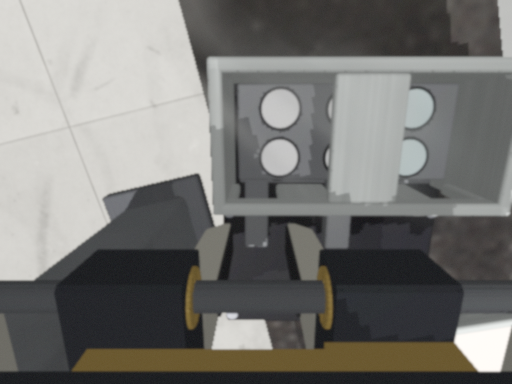

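```bash
python3 -m inch '[{"x":0,"y":0.4,"z":-0.9,"rx":0,"ry":0,"rz":0},{"x":0,"y":0.4,"z":-1.8,"rx":0,"ry":0,"rz":0},{"x":0,"y":0.4,"z":-1.8,"rx":0,"ry":0,"rz":0}]'
python3 -m inch '[{"x":0,"y":0,"z":0,"rx":0,"ry":0,"rz":0},{"x":0,"y":0,"z":0,"rx":0,"ry":0,"rz":0},{"x":0,"y":0,"z":0,"rx":0,"ry":0,"rz":0},{"x":0,"y":0,"z":0,"rx":0,"ry":0,"rz":0}]' -1
python3 - <<'E'
from h import *
im=save('wrist','w11.png')
E
```

```text
t: 12.65
ee_pos: [0.406, 0.2749, 0.0152]
tool_rot: [0.702, 0.08, 0.703, -0.082]
wrist_force: [-0.3, -0.1, 0.4]
opening: 0.0306
t: 13.05
ee_pos: [0.4061, 0.275, 0.0156]
tool_rot: [0.702, 0.081, 0.703, -0.082]
wrist_force: [-0.3, -0.4, 4.5]
opening: 0.0136
```

View pics/w11.png

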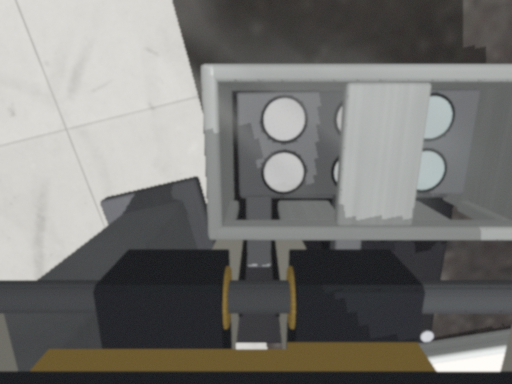

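```bash
python3 -m inch '[{"x":-0.17,"y":-0.73,"z":0.02,"rx":0,"ry":0,"rz":0},{"x":-0.34,"y":-1.46,"z":0.02,"rx":0,"ry":0,"rz":0},{"x":-0.51,"y":-2.19,"z":0.02,"rx":0,"ry":0,"rz":0},{"x":-0.68,"y":-2.92,"z":0.02,"rx":0,"ry":0,"rz":0},{"x":-0.84,"y":-3.65,"z":0.02,"rx":0,"ry":0,"rz":0},{"x":-1.01,"y":-4.38,"z":0.02,"rx":0,"ry":0,"rz":0},{"x":-1.18,"y":-5.12,"z":0.02,"rx":0,"ry":0,"rz":0},{"x":-1.35,"y":-5.85,"z":0.02,"rx":0,"ry":0,"rz":0},{"x":-1.52,"y":-6.58,"z":0.02,"rx":0,"ry":0,"rz":0},{"x":-1.69,"y":-7.31,"z":0.02,"rx":0,"ry":0,"rz":0},{"x":-1.69,"y":-7.31,"z":0.02,"rx":0,"ry":0,"rz":0}]'
python3 - <<'E'
from h import *
im=save('wrist','w12.png');print(st()['q'].round(2))
E
```

```text
t: 14.2
ee_pos: [0.3886, 0.2006, 0.0158]
tool_rot: [0.702, 0.081, 0.703, -0.083]
wrist_force: [0.0, 0.8, -1.0]
opening: 0.0139
[-0.68  0.66  0.1   2.4  -0.63  0.11 -0.2 ]
```

View pics/w12.png

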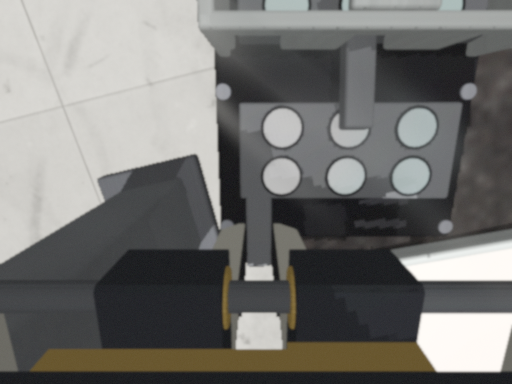

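```bash
python3 -m inch '[{"x":0.2,"y":-0.4,"z":0.4,"rx":0,"ry":0,"rz":0},{"x":0.5,"y":-1,"z":0.8,"rx":0,"ry":0,"rz":0},{"x":0.8,"y":-1.7,"z":0.8,"rx":0,"ry":0,"rz":0},{"x":1.1,"y":-2.4,"z":0.8,"rx":0,"ry":0,"rz":0},{"x":1.4,"y":-3,"z":0.8,"rx":0,"ry":0,"rz":0},{"x":1.6,"y":-3.4,"z":0.8,"rx":0,"ry":0,"rz":0},{"x":1.6,"y":-3.4,"z":0.8,"rx":0,"ry":0,"rz":0}]'
python3 - <<'E'
from h import *
im=save('wrist','w13.png');print(st()['q'].round(2));print(Rt().round(3))
E
```

```text
t: 14.95
ee_pos: [0.4054, 0.1665, 0.0238]
tool_rot: [0.702, 0.081, 0.703, -0.083]
wrist_force: [0.3, -0.6, -0.8]
opening: 0.0138
[-0.6   0.65  0.12  2.4  -0.59  0.13 -0.15]
[[-0.002  0.231  0.973]
 [-0.003  0.973 -0.231]
 [-1.    -0.003 -0.001]]
```

View pics/w13.png

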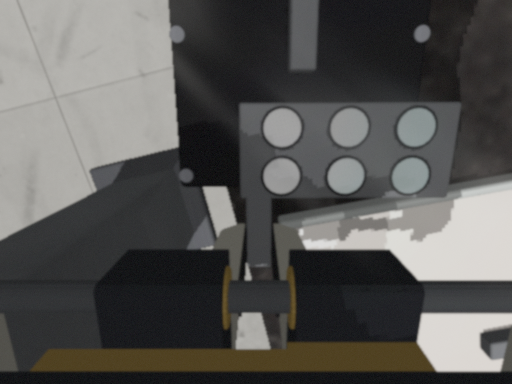

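```bash
python3 -m inch '[{"x":0.2,"y":-0.5,"z":2,"rx":0,"ry":0,"rz":0},{"x":0.7,"y":-1.5,"z":4.5,"rx":0,"ry":0,"rz":-7},{"x":1,"y":-3,"z":5,"rx":0,"ry":0,"rz":-15},{"x":1.3,"y":-4.5,"z":5,"rx":0,"ry":0,"rz":-23},{"x":1.6,"y":-6,"z":5,"rx":0,"ry":0,"rz":-31},{"x":2,"y":-7.5,"z":5,"rx":0,"ry":0,"rz":-39},{"x":2.3,"y":-9,"z":5,"rx":0,"ry":0,"rz":-47},{"x":2.6,"y":-10.5,"z":5,"rx":0,"ry":0,"rz":-55},{"x":3,"y":-12,"z":5,"rx":0,"ry":0,"rz":-63},{"x":3.3,"y":-13.2,"z":5,"rx":0,"ry":0,"rz":-71},{"x":3.5,"y":-14.4,"z":4.5,"rx":0,"ry":0,"rz":-78.8},{"x":3.5,"y":-14.4,"z":3,"rx":0,"ry":0,"rz":-78.8}]'
python3 - <<'E'
from h import *
im=save('wrist','w14.png');s=st();print(s['q'].round(2));print(Rt().round(3))
a=np.radians(-2.2);c,t=np.cos(a),np.sin(a)
tgt([.4408,.0223,.0136],-2.2)
E
```

```text
t: 16.2
ee_pos: [0.4408, 0.0221, 0.0539]
tool_rot: [-0.489, -0.51, -0.49, 0.511]
wrist_force: [0.7, 0.3, -0.9]
opening: 0.0134
[-0.49  0.63  0.46  2.39 -1.    0.32 -0.74]
[[-0.003  0.999 -0.038]
 [ 0.    -0.038 -0.999]
 [-1.    -0.003 -0.   ]]
shift [ 0.07 -0.03 -3.86] rot [-0.  -0.2  0. ] at [0.4401 0.0226 0.0522]
```

View pics/w14.png

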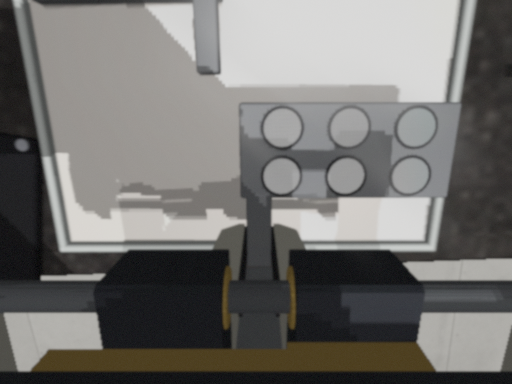

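```bash
python3 -m inch '[{"x":0,"y":0,"z":-1.5,"rx":0,"ry":0,"rz":0},{"x":0,"y":0,"z":-2.8,"rx":0,"ry":0,"rz":0},{"x":0,"y":0,"z":-3.5,"rx":0,"ry":0,"rz":0},{"x":0,"y":0,"z":-3.7,"rx":0,"ry":0,"rz":0},{"x":0,"y":0,"z":-3.9,"rx":0,"ry":0,"rz":0},{"x":0,"y":0,"z":-3.9,"rx":0,"ry":0,"rz":0}]'
```

```text
t: 16.85
ee_pos: [0.44, 0.0229, 0.0135]
tool_rot: [-0.489, -0.509, -0.491, 0.51]
wrist_force: [-0.3, 0.0, -0.2]
opening: 0.0135
```

```bash
python3 -m inch '[{"x":0,"y":0,"z":-0.15,"rx":0,"ry":0,"rz":0},{"x":0,"y":0,"z":-0.15,"rx":0,"ry":0,"rz":0}]'; python3 -m inch '[{"x":0,"y":0,"z":0,"rx":0,"ry":0,"rz":0},{"x":0,"y":0,"z":0,"rx":0,"ry":0,"rz":0},{"x":0,"y":0,"z":0,"rx":0,"ry":0,"rz":0},{"x":0,"y":0,"z":1.5,"rx":0,"ry":0,"rz":0},{"x":0,"y":0,"z":4,"rx":0,"ry":0,"rz":0},{"x":0,"y":0,"z":8,"rx":0,"ry":0,"rz":0},{"x":0,"y":0,"z":10,"rx":0,"ry":0,"rz":0}]' -0.53
python3 - <<'E'
from h import *
s=st();tgt([.436,.199,.2],77)
im=save('wrist','w15.png')
E
```

```text
t: 17.05
ee_pos: [0.4402, 0.023, 0.0127]
tool_rot: [-0.49, -0.509, -0.491, 0.51]
wrist_force: [-0.8, -0.5, 8.5]
opening: 0.0133
t: 17.75
ee_pos: [0.4401, 0.0228, 0.1146]
tool_rot: [-0.49, -0.509, -0.491, 0.51]
wrist_force: [0.5, 0.0, -0.4]
opening: 0.022
shift [-0.41 17.62  8.54] rot [ 0.  -0.1 79.2] at [0.4401 0.0228 0.1146]
```

View pics/w15.png

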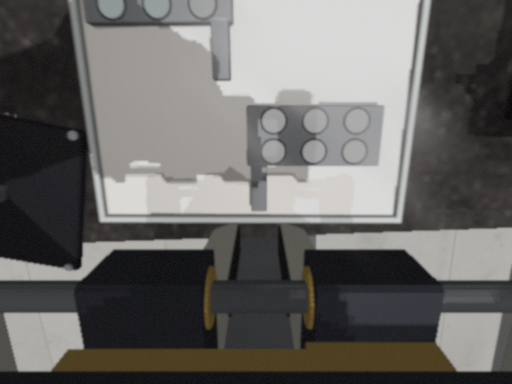

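```bash
python3 -m inch '[{"x":0,"y":1.5,"z":2,"rx":0,"ry":0,"rz":8},{"x":0,"y":3.5,"z":4,"rx":0,"ry":0,"rz":16},{"x":0,"y":5.3,"z":6,"rx":0,"ry":0,"rz":24},{"x":0,"y":7,"z":8,"rx":0,"ry":0,"rz":32},{"x":0,"y":8.8,"z":8.5,"rx":0,"ry":0,"rz":40},{"x":-0.2,"y":10.5,"z":8.5,"rx":0,"ry":0,"rz":48},{"x":-0.2,"y":12.3,"z":8.5,"rx":0,"ry":0,"rz":56},{"x":-0.4,"y":14,"z":8.5,"rx":0,"ry":0,"rz":64},{"x":-0.4,"y":15.8,"z":8.5,"rx":0,"ry":0,"rz":72},{"x":-0.4,"y":17.6,"z":8.5,"rx":0,"ry":0,"rz":79.2},{"x":-0.4,"y":17.6,"z":8.5,"rx":0,"ry":0,"rz":79.2}]' -0.35
python3 - <<'E'
from h import *
im=save('wrist','w16.png');im=cv2.resize(im[0:190,170:340],None,fx=3.1,fy=3.1,interpolation=cv2.INTER_CUBIC);cv2.imwrite('pics/w16z.png',im)
s=st();v=(.4619,.3199,np.radians(77));c,t=np.cos(v[2]),np.sin(v[2])
for p in [(-66,0,22)]:
  p=np.array(p)/1e3;print(((proj('wrist',[v[0]+c*p[0]-t*p[1],v[1]+t*p[0]+c*p[1],p[2]],s)-[170,0])*3.1).round())
p=(-.056,0);tgt([v[0]+c*p[0],v[1]+t*p[0],.014],77)
E
```

```text
t: 18.9
ee_pos: [0.4367, 0.2012, 0.2007]
tool_rot: [0.702, 0.078, 0.703, -0.077]
wrist_force: [0.1, 0.0, 0.5]
opening: 0.0303
[270. 385.]
shift [  1.26   6.57 -18.67] rot [-0.1 -0.1 -0. ] at [0.4367 0.1996 0.2007]
```

View pics/w16z.png

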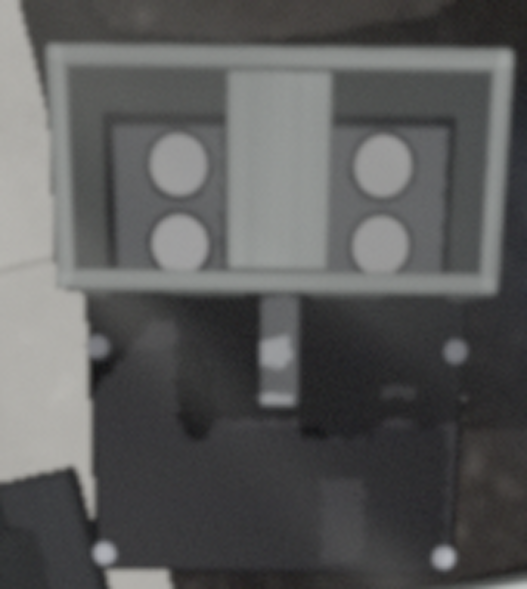

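```bash
python3 -m inch '[{"x":0.7,"y":3.2,"z":-4,"rx":0,"ry":0,"rz":0},{"x":1.4,"y":6.2,"z":-8,"rx":0,"ry":0,"rz":0},{"x":1.4,"y":6.2,"z":-12.5,"rx":0,"ry":0,"rz":0},{"x":1.4,"y":6.2,"z":-16,"rx":0,"ry":0,"rz":0},{"x":1.4,"y":6.2,"z":-17.5,"rx":0,"ry":0,"rz":0},{"x":1.4,"y":6.2,"z":-18.5,"rx":0,"ry":0,"rz":0},{"x":1.4,"y":6.2,"z":-18.5,"rx":0,"ry":0,"rz":0}]'
python3 -m inch '[{"x":0,"y":0,"z":0,"rx":0,"ry":0,"rz":0},{"x":0,"y":0,"z":0,"rx":0,"ry":0,"rz":0},{"x":0,"y":0,"z":0,"rx":0,"ry":0,"rz":0},{"x":0,"y":0,"z":0,"rx":0,"ry":0,"rz":0}]' -1
python3 - <<'E'
from h import *
im=save('wrist','w17.png')
E
```

```text
t: 19.65
ee_pos: [0.4506, 0.2603, 0.0148]
tool_rot: [0.701, 0.081, 0.704, -0.081]
wrist_force: [-0.1, 0.4, -0.4]
opening: 0.0306
t: 20.05
ee_pos: [0.451, 0.2605, 0.0158]
tool_rot: [0.702, 0.081, 0.703, -0.081]
wrist_force: [-0.2, -0.7, 7.1]
opening: 0.0135
```

View pics/w17.png

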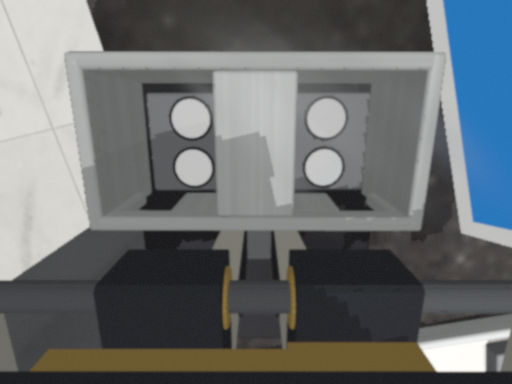

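```bash
python3 -m inch '[{"x":-0.17,"y":-0.73,"z":0.02,"rx":0,"ry":0,"rz":0},{"x":-0.34,"y":-1.46,"z":0.02,"rx":0,"ry":0,"rz":0},{"x":-0.51,"y":-2.19,"z":0.02,"rx":0,"ry":0,"rz":0},{"x":-0.68,"y":-2.92,"z":0.02,"rx":0,"ry":0,"rz":0},{"x":-0.84,"y":-3.65,"z":0.02,"rx":0,"ry":0,"rz":0},{"x":-1.01,"y":-4.38,"z":0.02,"rx":0,"ry":0,"rz":0},{"x":-1.18,"y":-5.12,"z":0.02,"rx":0,"ry":0,"rz":0},{"x":-1.35,"y":-5.85,"z":0.02,"rx":0,"ry":0,"rz":0},{"x":-1.52,"y":-6.58,"z":0.02,"rx":0,"ry":0,"rz":0},{"x":-1.69,"y":-7.31,"z":0.02,"rx":0,"ry":0,"rz":0},{"x":-1.86,"y":-8,"z":1,"rx":0,"ry":0,"rz":0},{"x":-2,"y":-9,"z":3,"rx":0,"ry":0,"rz":0}]'
python3 - <<'E'
from h import *
im=save('wrist','w18.png')
p=np.array([-.032-.055,.067]);a=np.radians(-2.2);c,t=np.cos(a),np.sin(a)
tgt([.527+c*p[0]-t*p[1],.027+t*p[0]+c*p[1],.0135],-2.2)
E
```

```text
t: 21.3
ee_pos: [0.4303, 0.1698, 0.0456]
tool_rot: [0.701, 0.081, 0.704, -0.081]
wrist_force: [0.2, 1.1, -0.9]
opening: 0.0136
shift [ 1.2  -7.09 -3.5 ] rot [ -0.1  -0.1 -78.9] at [0.4306 0.1682 0.0485]
```

View pics/w18.png

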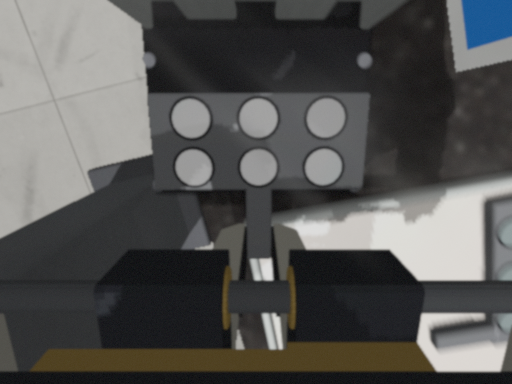

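```bash
python3 -m inch '[{"x":0,"y":-0.5,"z":1.5,"rx":0,"ry":0,"rz":-8},{"x":0,"y":-1.2,"z":2,"rx":0,"ry":0,"rz":-16},{"x":0.2,"y":-2,"z":2,"rx":0,"ry":0,"rz":-24},{"x":0.3,"y":-2.7,"z":2,"rx":0,"ry":0,"rz":-32},{"x":0.4,"y":-3.4,"z":2,"rx":0,"ry":0,"rz":-40},{"x":0.5,"y":-4.2,"z":2,"rx":0,"ry":0,"rz":-48},{"x":0.7,"y":-5,"z":2,"rx":0,"ry":0,"rz":-56},{"x":0.8,"y":-5.7,"z":2,"rx":0,"ry":0,"rz":-64},{"x":1,"y":-6.4,"z":2,"rx":0,"ry":0,"rz":-72},{"x":1.1,"y":-7.1,"z":1,"rx":0,"ry":0,"rz":-79},{"x":1.1,"y":-7.1,"z":0,"rx":0,"ry":0,"rz":-79},{"x":1.1,"y":-7.1,"z":0,"rx":0,"ry":0,"rz":-79}]'
python3 - <<'E'
from h import *
im=save('wrist','w19.png');s=st()
a=np.radians(-2.2);c,t=np.cos(a),np.sin(a)
print(Rt(s).round(3))
p=np.array([-.032-.057,.067])
tgt([.527+c*p[0]-t*p[1],.027+t*p[0]+c*p[1],.0135],-2.2)
E
```

```text
t: 22.55
ee_pos: [0.4413, 0.097, 0.0482]
tool_rot: [0.489, 0.51, 0.491, -0.51]
wrist_force: [0.0, -0.2, -0.8]
opening: 0.0137
[[-0.001  0.999 -0.039]
 [ 0.002 -0.039 -0.999]
 [-1.    -0.001 -0.002]]
shift [-0.07  0.02 -3.51] rot [-0.1 -0.   0. ] at [0.4414 0.0972 0.0486]
```

View pics/w19.png

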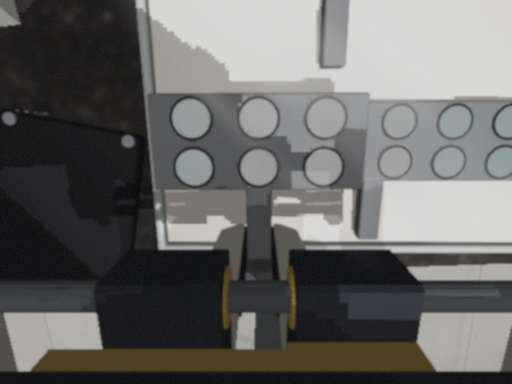

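Run:
```python
from h import *
s=st();a=np.radians(-2.2);c,t=np.cos(a),np.sin(a)
def uv(p,z):
  w=at_z('wrist',p,z,s);d=w[:2]-[.527,.027];return np.round([(c*d[0]+t*d[1])*1e3,(-t*d[0]+c*d[1])*1e3],1)
zt=s['ee_pos'][2]+.0065
for p in [(148,94),(368,93),(364,188),(155,188)]: print('p3',uv(p,zt))
for p in [(368,102),(361,180),(367,240),(380,239)]: print('p2',uv(p,.02))
for p in [(321,66),(346,66)]: print('p1 tab',uv(p,.02))
print(uv((160,243),.015))
```

```text
p3 [ -9.1 121.6]
p3 [-8.6 13.2]
p3 [-56.8  10.9]
p3 [-56.9 122.4]
p2 [-12.1   1. ]
p2 [-60.5   1. ]
p2 [-102.3   -6.7]
p2 [-101.6  -15.5]
p1 tab [ 8.2 30.5]
p1 tab [ 8.2 15.8]
[-107.   136.4]
```

Gap of about 10 mm either side, so I'll lower it.

```bash
python3 -m inch '[{"x":0,"y":0,"z":-1.5,"rx":0,"ry":0,"rz":0},{"x":0,"y":0,"z":-2.6,"rx":0,"ry":0,"rz":0},{"x":0,"y":0,"z":-3.2,"rx":0,"ry":0,"rz":0},{"x":0,"y":0,"z":-3.5,"rx":0,"ry":0,"rz":0},{"x":0,"y":0,"z":-3.55,"rx":0,"ry":0,"rz":0},{"x":0,"y":0,"z":-3.55,"rx":0,"ry":0,"rz":0}]'
python3 -m inch '[{"x":0,"y":0,"z":-0.1,"rx":0,"ry":0,"rz":0},{"x":0,"y":0,"z":-0.1,"rx":0,"ry":0,"rz":0}]'
```

```text
t: 23.2
ee_pos: [0.4414, 0.0972, 0.0136]
tool_rot: [0.489, 0.51, 0.491, -0.509]
wrist_force: [-0.8, 0.1, 0.3]
opening: 0.0137
t: 23.4
ee_pos: [0.4415, 0.0973, 0.0135]
tool_rot: [0.49, 0.51, 0.491, -0.509]
wrist_force: [-0.7, -0.7, 11.3]
opening: 0.0136
```

```bash
python3 -m inch '[{"x":0,"y":0,"z":0,"rx":0,"ry":0,"rz":0},{"x":0,"y":0,"z":0,"rx":0,"ry":0,"rz":0},{"x":0,"y":0,"z":0,"rx":0,"ry":0,"rz":0},{"x":0,"y":0,"z":1.5,"rx":0,"ry":0,"rz":0},{"x":0,"y":0,"z":4,"rx":0,"ry":0,"rz":0},{"x":0,"y":0,"z":8,"rx":0,"ry":0,"rz":0},{"x":0,"y":-2,"z":12,"rx":0,"ry":0,"rz":0},{"x":0,"y":-5,"z":16,"rx":0,"ry":0,"rz":0},{"x":0,"y":-8.5,"z":19.5,"rx":0,"ry":0,"rz":0},{"x":0,"y":-12,"z":23,"rx":0,"ry":0,"rz":0},{"x":0,"y":-16,"z":26,"rx":0,"ry":0,"rz":0},{"x":0,"y":-20,"z":29,"rx":0,"ry":0,"rz":0}]' -0.53
python3 -m inch '[{"x":-0.3,"y":-4,"z":1,"rx":0,"ry":0,"rz":0},{"x":-0.7,"y":-8,"z":2,"rx":0,"ry":0,"rz":0},{"x":-1,"y":-12,"z":3,"rx":0,"ry":0,"rz":0},{"x":-1.5,"y":-16.5,"z":3,"rx":0,"ry":0,"rz":0},{"x":-1.5,"y":-16.5,"z":3,"rx":0,"ry":0,"rz":0}]' -0.35
python3 - <<'E'
from h import *
s=st();print(s['q'].round(2))
im=save('wrist','w20.png');im=save('top','t20.png')
cv2.imwrite('pics/t20z.png',cv2.resize(im[130:230,110:380],None,fx=2.9,fy=2.9,interpolation=cv2.INTER_CUBIC))
for n,z in dict(hook1=.16,target1=.06,release_top=.06,release_box=0,hook_stand=0).items():
  print(n,[(round(a['p'],2),np.round(a['location'],1).tolist(),np.round(at_z('wrist',a['location'],z,s)[:2],4).tolist()) for a in nets.place_of('wrist',n)[:3]])
E
```

```text
t: 24.6
ee_pos: [0.441, -0.104, 0.3049]
tool_rot: [0.49, 0.51, 0.491, -0.508]
wrist_force: [1.7, 0.2, 0.5]
opening: 0.0217
t: 25.1
ee_pos: [0.4236, -0.2755, 0.3357]
tool_rot: [0.488, 0.512, 0.488, -0.511]
wrist_force: [-0.5, -0.3, -0.7]
opening: 0.0299
[-0.31  0.31  1.02  1.98 -0.31  1.02 -0.75]
hook1 [(0.92, [294.2, 121.4], [0.4813, -0.3164]), (0.78, [205.3, 117.7], [0.4897, -0.2208]), (0.35, [347.7, 120.6], [0.4795, -0.3742])]
target1 [(0.81, [210.7, 117.8], [0.4876, -0.2114]), (0.56, [288.1, 120.1], [0.4794, -0.319])]
release_top [(0.71, [356.1, 124.8], [0.4686, -0.414])]
release_box [(0.95, [346.4, 120.9], [0.4718, -0.4168]), (0.57, [59.6, 96.5], [0.5296, 0.0297])]
hook_stand [(0.91, [255.5, 115.5], [0.4868, -0.2732]), (0.72, [0.8, 45.8], [0.6055, 0.1021])]
```

View pics/w20.png

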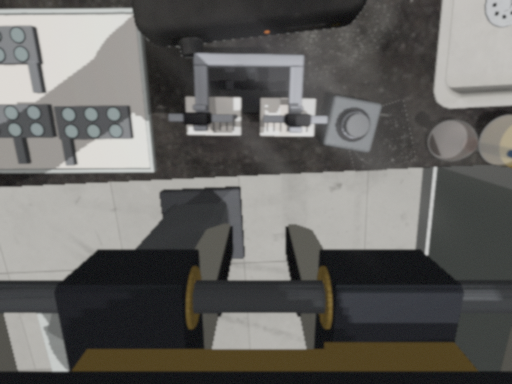

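View pics/t20z.png

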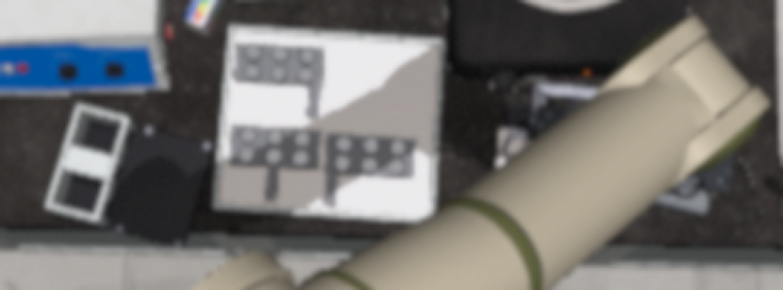

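Run:
```python
import cv2
im=cv2.imread('pics/w20.png');cv2.imwrite('pics/w20z.png',cv2.resize(im[40:160,160:390],None,fx=3.4,fy=3.4,interpolation=cv2.INTER_CUBIC))
```

```text
(no output)
```

View pics/w20z.png

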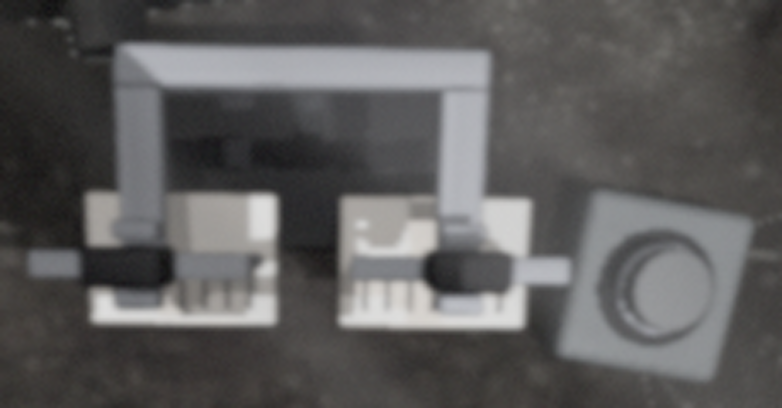

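Run:
```python
from h import *
s=st()
P=[at_z('wrist',(160+u/3.4,40+v/3.4),.197,s) for u,v in((123,264),(471,270))]
print(P,np.hypot(*(P[0]-P[1])[:2]),np.degrees(np.arctan2(-(P[0]-P[1])[0],(P[0]-P[1])[1])))
B=[at_z('wrist',(160+u/3.4,40+v/3.4),.162,s) for u,v in((116,45),(490,51))]; print('crossbar',B,np.degrees(np.arctan2(-(B[0]-B[1])[0],(B[0]-B[1])[1])))
# bases bottom z .064..074 (origin z=.064)
for q in [((85,193),(278,193),(275,325),(92,326)),((340,197),(532,197),(526,328),(338,327))]:
  print('base',np.mean([at_z('wrist',(160+u/3.4,40+v/3.4),.074,s) for u,v in q],0))
print(at_z('wrist',(160+672/3.4,40+288/3.4),.06,s))
```

```text
[array([ 0.49275791, -0.20904198,  0.197     ]), array([ 0.48775741, -0.30697844,  0.197     ])] 0.0980640368507918 -2.922904088757694
crossbar [array([ 0.55555457, -0.20542824,  0.162     ]), array([ 0.54999908, -0.31691314,  0.162     ])] -2.852787641570865
base [ 0.49110164 -0.20786271  0.074     ]
base [ 0.48655568 -0.30720084  0.074     ]
[ 0.47295943 -0.40593611  0.06      ]
```

Run:
```python
from h import *
s=st();print(s['ee_pos'],s['tool_rot'],s['joint_vel'].round(3))
im=save('wrist','w21.png');cv2.imwrite('pics/w21z.png',cv2.resize(im[40:160,160:390],None,fx=3.4,fy=3.4,interpolation=cv2.INTER_CUBIC))
for n,z in dict(hook1=.16,target1=.064,release_top=.06).items():
  print(n,[(round(a['p'],2),np.round(a['location'],1).tolist(),np.round(at_z('wrist',a['location'],z,s)[:2],4).tolist()) for a in nets.place_of('wrist',n)[:3]])
print(st()['ee_pos'])
```

```text
[ 0.42650536 -0.26740354  0.33465528] [ 0.49017496  0.50978497  0.49206959 -0.50765669] [ 0.001 -0.002  0.004 -0.003 -0.001 -0.     0.003]
hook1 [(0.85, [305.4, 122.6], [0.4829, -0.3188]), (0.6, [215.7, 118.5], [0.4905, -0.2225])]
target1 [(0.79, [218.5, 119.0], [0.4874, -0.2128])]
release_top [(0.65, [366.5, 126.1], [0.4706, -0.4184])]
[ 0.42630761 -0.2682392   0.33485388]
```

View pics/w21z.png

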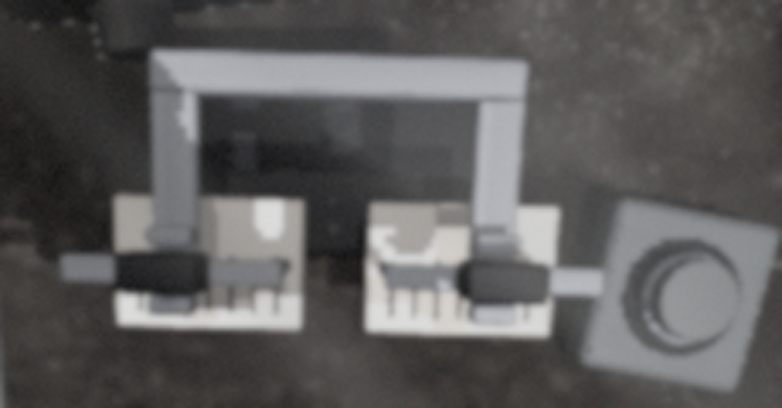

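Run:
```python
from h import *
s=st()
P=[at_z('wrist',(160+u/3.4,40+v/3.4),.197,s) for u,v in((157,268),(505,280))]
print(P,np.hypot(*(P[0]-P[1])[:2]),np.degrees(np.arctan2(-(P[0]-P[1])[0],(P[0]-P[1])[1])))
B=[at_z('wrist',(160+u/3.4,40+v/3.4),.162,s) for u,v in((150,48),(528,61))]; print('crossbar',B,np.degrees(np.arctan2(-(B[0]-B[1])[0],(B[0]-B[1])[1])))
for q in [((114,195),(306,199),(303,330),(116,327)),((369,203),(560,207),(553,337),(365,332))]:
  print('base',np.mean([at_z('wrist',(160+u/3.4,40+v/3.4),.074,s) for u,v in q],0))
print(at_z('wrist',(160+700/3.4,40+297/3.4),.06,s))
```

```text
[array([ 0.49124643, -0.21947998,  0.197     ]), array([ 0.48445792, -0.31757687,  0.197     ])] 0.09833149320222617 -3.958677350271116
crossbar [array([ 0.55434378, -0.21654654,  0.162     ]), array([ 0.54666287, -0.3293884 ,  0.162     ])] -3.893994864758828
base [ 0.48935232 -0.21956776  0.074     ]
base [ 0.48312311 -0.31921833  0.074     ]
[ 0.46863369 -0.41871571  0.06      ]
```

Run:
```python
from h import *
tgt([.491,-.219,.225],-4);tgt([.491,-.219,.173],-4)
```

```text
shift [  6.47   4.92 -10.99] rot [-0.2  0.  -1.9] at [ 0.4263 -0.2682  0.3349]
shift [  6.47   4.92 -16.19] rot [-0.2  0.  -1.9] at [ 0.4263 -0.2682  0.3349]
```

```bash
python3 -m inch '[{"x":2.5,"y":1.8,"z":-3,"rx":0,"ry":0,"rz":-1},{"x":5,"y":3.6,"z":-6,"rx":0,"ry":0,"rz":-1.9},{"x":6.5,"y":4.9,"z":-9,"rx":0,"ry":0,"rz":-1.9},{"x":6.5,"y":4.9,"z":-11,"rx":0,"ry":0,"rz":-1.9},{"x":6.5,"y":4.9,"z":-11,"rx":0,"ry":0,"rz":-1.9},{"x":6.5,"y":4.9,"z":-11,"rx":0,"ry":0,"rz":-1.9}]' -0.1
python3 - <<'E'
from h import *
tgt([.491,-.219,.173],-4);print(st()['q'].round(2))
im=save('wrist','w22.png');im=save('scene','s22.png')
cv2.imwrite('pics/s22z.png',cv2.resize(im[150:320,230:430],None,fx=3,fy=3,interpolation=cv2.INTER_CUBIC))
E
```

```text
t: 26.25
ee_pos: [0.4912, -0.2196, 0.2253]
tool_rot: [0.481, 0.518, 0.483, -0.516]
wrist_force: [0.5, -0.5, -0.5]
opening: 0.0417
shift [-0.02  0.06 -5.23] rot [-0.2  0.   0. ] at [ 0.4912 -0.2196  0.2253]
[-0.28  0.49  0.88  2.05 -0.52  0.83 -0.74]
```

View pics/w22.png

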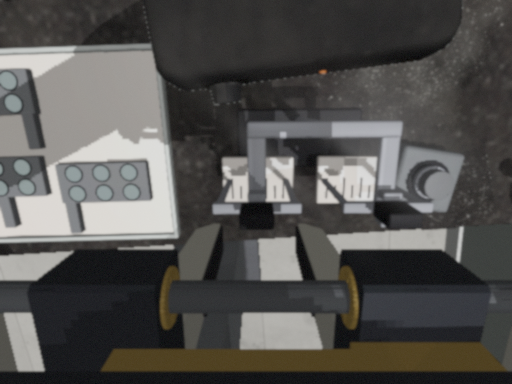

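View pics/s22z.png

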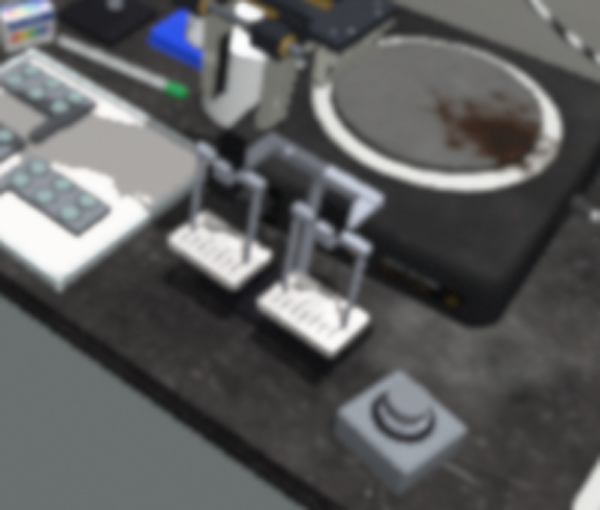

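Run:
```python
from h import *
for p in [(.491,-.219,.197),(.4843,-.318,.197)]: print(proj('wrist',p))
im=cv2.imread('pics/w22.png');cv2.imwrite('pics/w22z.png',cv2.resize(im[90:260,190:470],None,fx=2.8,fy=2.8,interpolation=cv2.INTER_CUBIC))
```

```text
[257.6716213  221.14361108]
[405.54358138 221.00698873]
```

View pics/w22z.png

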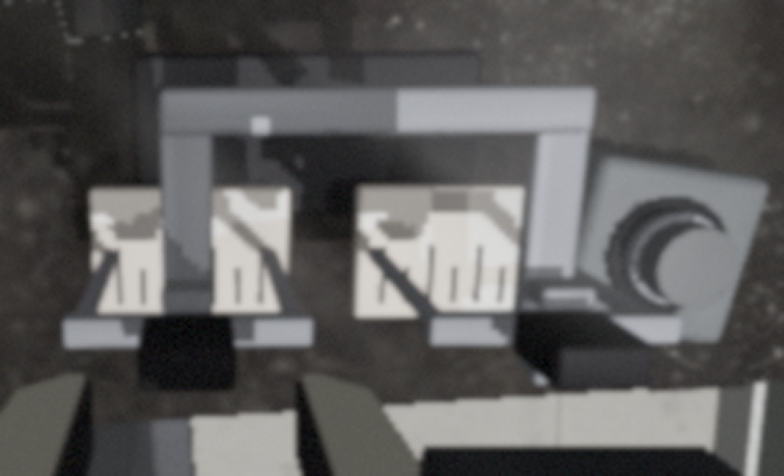

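```bash
python3 -m inch '[{"x":0,"y":0.05,"z":-2.5,"rx":0,"ry":0,"rz":0},{"x":0,"y":0.05,"z":-4.2,"rx":0,"ry":0,"rz":0},{"x":0,"y":0.05,"z":-5.1,"rx":0,"ry":0,"rz":0},{"x":0,"y":0.05,"z":-5.1,"rx":0,"ry":0,"rz":0}]'
python3 -m inch '[{"x":0,"y":0,"z":0,"rx":0,"ry":0,"rz":0},{"x":0,"y":0,"z":0,"rx":0,"ry":0,"rz":0},{"x":0,"y":0,"z":0,"rx":0,"ry":0,"rz":0},{"x":0,"y":0,"z":0,"rx":0,"ry":0,"rz":0}]' -1
```

```text
t: 26.75
ee_pos: [0.4914, -0.2196, 0.1753]
tool_rot: [0.482, 0.519, 0.482, -0.516]
wrist_force: [0.4, 0.3, 0.2]
opening: 0.042
t: 27.15
ee_pos: [0.4918, -0.2197, 0.1759]
tool_rot: [0.482, 0.519, 0.482, -0.516]
wrist_force: [-0.3, 0.4, 6.4]
opening: 0.0233
```

```bash
python3 -m inch '[{"x":0,"y":0,"z":1,"rx":0,"ry":0,"rz":0},{"x":0,"y":0,"z":2,"rx":0,"ry":0,"rz":0},{"x":0,"y":0,"z":2.6,"rx":0,"ry":0,"rz":0},{"x":0,"y":0,"z":2.6,"rx":0,"ry":0,"rz":0},{"x":-1,"y":0.07,"z":2.6,"rx":0,"ry":0,"rz":0},{"x":-2,"y":0.14,"z":2.6,"rx":0,"ry":0,"rz":0},{"x":-3.5,"y":0.25,"z":2.6,"rx":0,"ry":0,"rz":0},{"x":-5,"y":0.35,"z":2.6,"rx":0,"ry":0,"rz":0},{"x":-5.5,"y":0.4,"z":2.6,"rx":0,"ry":0,"rz":0},{"x":-5.5,"y":0.4,"z":2.6,"rx":0,"ry":0,"rz":0}]'
python3 - <<'E'
from h import *
print(st()['q'].round(2))
im=save('wrist','w23.png');im=save('scene','s23.png')
cv2.imwrite('pics/s23z.png',cv2.resize(im[150:320,230:430],None,fx=3,fy=3,interpolation=cv2.INTER_CUBIC))
E
```

```text
t: 28.15
ee_pos: [0.4358, -0.2156, 0.2021]
tool_rot: [0.482, 0.52, 0.482, -0.516]
wrist_force: [-0.3, -0.2, -1.2]
opening: 0.0238
[-0.26  0.45  0.86  2.19 -0.54  0.72 -0.67]
```

View pics/w23.png

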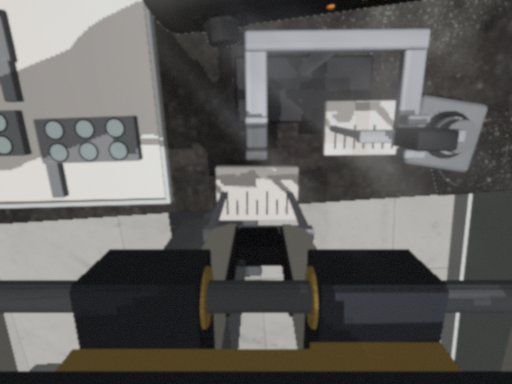

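View pics/s23z.png

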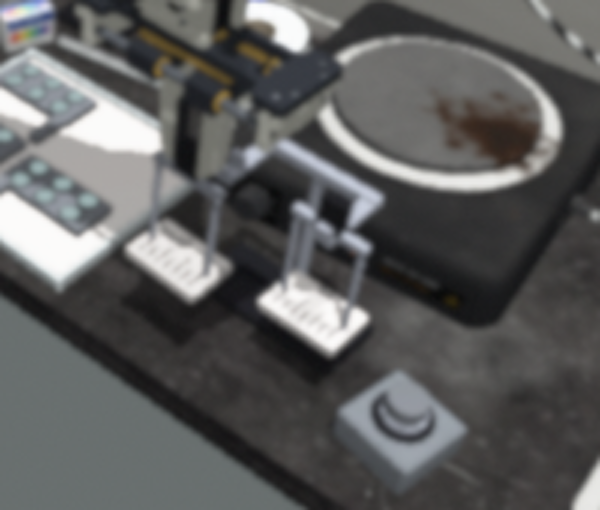

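```bash
python3 -m inch '[{"x":0,"y":2.5,"z":0,"rx":0,"ry":0,"rz":0},{"x":0,"y":5.5,"z":0,"rx":0,"ry":0,"rz":8},{"x":0.5,"y":8.5,"z":0,"rx":0,"ry":0,"rz":16},{"x":2,"y":11,"z":0,"rx":0,"ry":0,"rz":24},{"x":3.5,"y":13,"z":0,"rx":0,"ry":0,"rz":32},{"x":5,"y":14.5,"z":0,"rx":0,"ry":0,"rz":40},{"x":6.5,"y":16,"z":0,"rx":0,"ry":0,"rz":48},{"x":8,"y":17,"z":0,"rx":0,"ry":0,"rz":56},{"x":9.5,"y":18,"z":0,"rx":0,"ry":0,"rz":64},{"x":11,"y":19,"z":0,"rx":0,"ry":0,"rz":72},{"x":12.6,"y":20,"z":0,"rx":0,"ry":0,"rz":80},{"x":14.2,"y":20.6,"z":0,"rx":0,"ry":0,"rz":88}]'
python3 -m inch '[{"x":0,"y":0,"z":0,"rx":0,"ry":0,"rz":0},{"x":0,"y":0,"z":0,"rx":0,"ry":0,"rz":0}]'
python3 - <<'E'
from h import *
print(st()['q'].round(2));tgt([.5776,-.010,.120],87.8)
im=save('wrist','w24.png');im=save('scene','s24.png')
cv2.imwrite('pics/s24z.png',cv2.resize(im[120:270,170:370],None,fx=3,fy=3,interpolation=cv2.INTER_CUBIC))
E
```

```text
t: 29.45
ee_pos: [0.5805, -0.0085, 0.2018]
tool_rot: [0.705, 0.036, 0.707, -0.033]
wrist_force: [0.3, 0.2, -1.4]
opening: 0.0238
t: 29.65
ee_pos: [0.5804, -0.0086, 0.2014]
tool_rot: [0.705, 0.038, 0.708, -0.035]
wrist_force: [-1.2, 0.9, -2.2]
opening: 0.0241
[-0.36  0.47  0.4   1.97 -0.27  0.75  0.1 ]
shift [-0.28 -0.14 -8.14] rot [-0.3 -0.2  3.7] at [ 0.5804 -0.0086  0.2014]
```

View pics/w24.png

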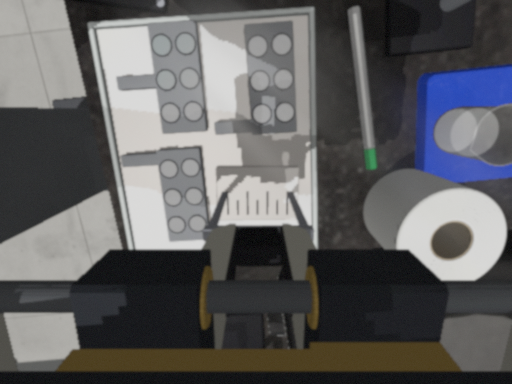

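View pics/s24z.png

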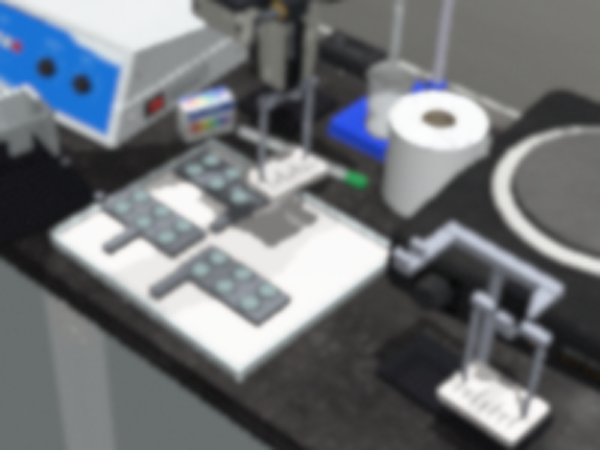

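```bash
python3 -m inch '[{"x":-0.3,"y":-0.1,"z":-2.5,"rx":0,"ry":0,"rz":3.7},{"x":-0.3,"y":-0.1,"z":-5,"rx":0,"ry":0,"rz":3.7},{"x":-0.3,"y":-0.1,"z":-6.8,"rx":0,"ry":0,"rz":3.7},{"x":-0.3,"y":-0.1,"z":-7.6,"rx":0,"ry":0,"rz":3.7},{"x":-0.3,"y":-0.1,"z":-7.9,"rx":0,"ry":0,"rz":3.7},{"x":-0.3,"y":-0.1,"z":-7.9,"rx":0,"ry":0,"rz":3.7}]'
python3 - <<'E'
from h import *
tgt([.5776,-.010,.120],87.8)
im=save('wrist','w25.png')
E
```

```text
t: 30.35
ee_pos: [0.5766, -0.0103, 0.1229]
tool_rot: [0.706, 0.015, 0.708, -0.012]
wrist_force: [-0.0, -0.8, -1.3]
opening: 0.0236
shift [ 0.1   0.03 -0.29] rot [-0.2 -0.2  0. ] at [ 0.5766 -0.0103  0.1229]
```

View pics/w25.png

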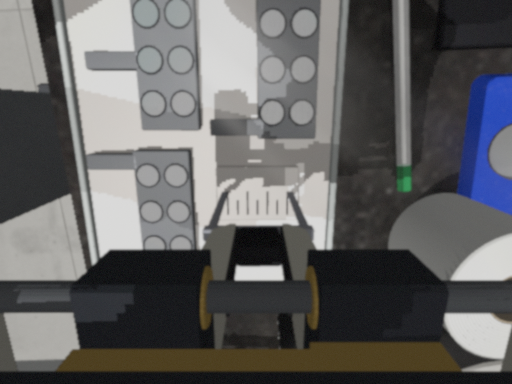

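```bash
python3 -m inch '[{"x":0,"y":0,"z":-0.2,"rx":0,"ry":0,"rz":0},{"x":0,"y":0,"z":-0.3,"rx":0,"ry":0,"rz":0},{"x":0,"y":0,"z":-0.35,"rx":0,"ry":0,"rz":0}]'
```

```text
t: 30.7
ee_pos: [0.5771, -0.0101, 0.1204]
tool_rot: [0.706, 0.015, 0.708, -0.012]
wrist_force: [-3.5, 1.0, 11.2]
opening: 0.0236
```

```bash
python3 -m inch '[{"x":0,"y":0,"z":0,"rx":0,"ry":0,"rz":0},{"x":0,"y":0,"z":0,"rx":0,"ry":0,"rz":0},{"x":0,"y":0,"z":0,"rx":0,"ry":0,"rz":0},{"x":0,"y":0,"z":1.5,"rx":0,"ry":0,"rz":0},{"x":0,"y":0,"z":3.5,"rx":0,"ry":0,"rz":0},{"x":0,"y":0,"z":7,"rx":0,"ry":0,"rz":0},{"x":0,"y":0,"z":11,"rx":0,"ry":0,"rz":0},{"x":0,"y":-3,"z":13,"rx":0,"ry":0,"rz":0},{"x":-1,"y":-7,"z":13,"rx":0,"ry":0,"rz":0},{"x":-1,"y":-7,"z":13,"rx":0,"ry":0,"rz":0}]' -0.1
python3 - <<'E'
from h import *
print(st()['q'].round(2));tgt([.4843,-.318,.25],-4)
im=save('wrist','w26.png');im=save('scene','s26.png')
cv2.imwrite('pics/s26z.png',cv2.resize(im[120:320,170:400],None,fx=3,fy=3,interpolation=cv2.INTER_CUBIC))
E
```

```text
t: 31.7
ee_pos: [0.566, -0.0857, 0.2518]
tool_rot: [0.707, 0.017, 0.707, -0.015]
wrist_force: [0.1, -0.1, -0.3]
opening: 0.0418
[-0.26  0.4   0.43  1.94 -0.22  0.85  0.25]
shift [ -8.17 -23.23  -0.18] rot [ -0.1   0.1 -91.4] at [ 0.566  -0.0857  0.2518]
```

View pics/w26.png

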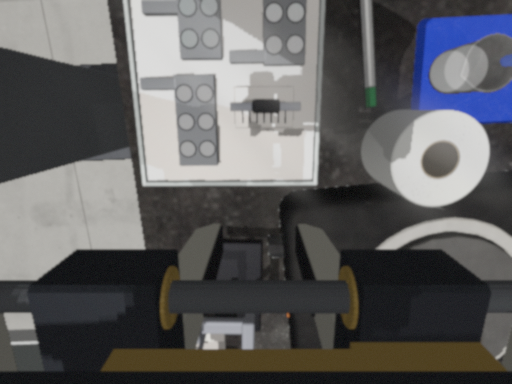

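View pics/s26z.png

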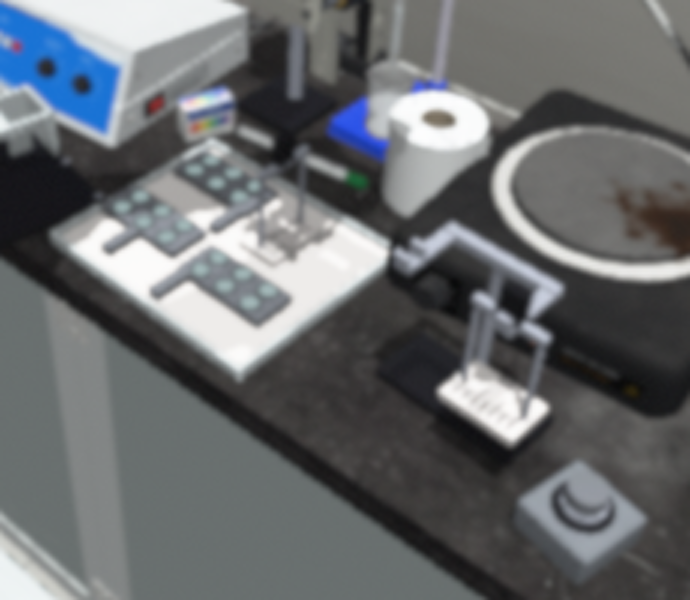

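```bash
python3 -m inch '[{"x":-0.7,"y":-2,"z":0,"rx":0,"ry":0,"rz":-8},{"x":-1.4,"y":-4,"z":0,"rx":0,"ry":0,"rz":-16},{"x":-2.1,"y":-6,"z":0,"rx":0,"ry":0,"rz":-24},{"x":-2.8,"y":-8,"z":0,"rx":0,"ry":0,"rz":-32},{"x":-3.5,"y":-10,"z":0,"rx":0,"ry":0,"rz":-40},{"x":-4.3,"y":-12,"z":0,"rx":0,"ry":0,"rz":-48},{"x":-5,"y":-14,"z":0,"rx":0,"ry":0,"rz":-56},{"x":-5.7,"y":-16,"z":0,"rx":0,"ry":0,"rz":-64},{"x":-6.4,"y":-18,"z":0,"rx":0,"ry":0,"rz":-72},{"x":-7.2,"y":-20,"z":0,"rx":0,"ry":0,"rz":-80},{"x":-7.8,"y":-22,"z":0,"rx":0,"ry":0,"rz":-88},{"x":-8.2,"y":-23.2,"z":0,"rx":0,"ry":0,"rz":-91.4}]'
python3 -m inch '[{"x":0,"y":0,"z":-1,"rx":0,"ry":0,"rz":0},{"x":0,"y":0,"z":-2,"rx":0,"ry":0,"rz":0},{"x":0,"y":0,"z":-2,"rx":0,"ry":0,"rz":0}]'
python3 - <<'E'
from h import *
print(st()['q'].round(2));tgt([.4843,-.318,.175],-4)
print(proj('wrist',(.4843,-.318,.197)))
im=save('wrist','w27.png');cv2.imwrite('pics/w27z.png',cv2.resize(im[90:260,130:410],None,fx=2.8,fy=2.8,interpolation=cv2.INTER_CUBIC))
E
```

```text
t: 33.0
ee_pos: [0.4851, -0.313, 0.2501]
tool_rot: [0.483, 0.518, 0.482, -0.515]
wrist_force: [1.0, 0.3, -0.2]
opening: 0.0419
t: 33.3
ee_pos: [0.485, -0.3109, 0.228]
tool_rot: [0.483, 0.517, 0.484, -0.515]
wrist_force: [-0.4, 1.1, 0.8]
opening: 0.0418
[-0.09  0.53  0.85  1.97 -0.53  0.88 -0.59]
shift [-0.07 -0.71 -5.3 ] rot [-0.2  0.1 -0.3] at [ 0.485  -0.3109  0.228 ]
[269.69401822 219.70262748]
```

View pics/w27z.png

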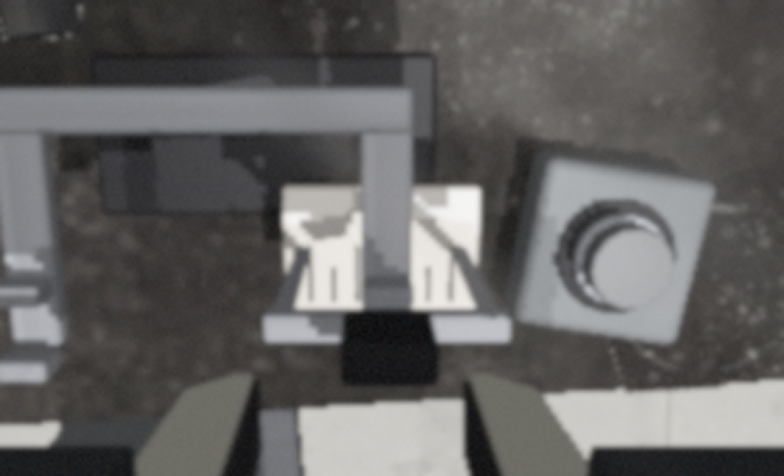

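```bash
python3 - <<'E'
from h import *
print(at_z('wrist',(130+633/2.8,90+266/2.8),.06))
E
python3 -m inch '[{"x":-0.1,"y":-0.7,"z":-1.5,"rx":0,"ry":0,"rz":0},{"x":-0.1,"y":-0.7,"z":-2.5,"rx":0,"ry":0,"rz":0},{"x":-0.1,"y":-0.7,"z":-4.2,"rx":0,"ry":0,"rz":0},{"x":-0.1,"y":-0.7,"z":-5.3,"rx":0,"ry":0,"rz":0},{"x":-0.1,"y":-0.7,"z":-5.3,"rx":0,"ry":0,"rz":0}]'
python3 -m inch '[{"x":0,"y":0,"z":0,"rx":0,"ry":0,"rz":0},{"x":0,"y":0,"z":0,"rx":0,"ry":0,"rz":0},{"x":0,"y":0,"z":0,"rx":0,"ry":0,"rz":0},{"x":0,"y":0,"z":0,"rx":0,"ry":0,"rz":0}]' -1
```

```text
[ 0.46886123 -0.4184734   0.06      ]
t: 33.85
ee_pos: [0.4834, -0.3178, 0.1742]
tool_rot: [0.482, 0.517, 0.485, -0.515]
wrist_force: [-0.4, -0.9, 0.1]
opening: 0.0419
t: 34.25
ee_pos: [0.4836, -0.318, 0.1746]
tool_rot: [0.482, 0.517, 0.484, -0.515]
wrist_force: [-0.2, 0.7, 1.7]
opening: 0.0239
```

```bash
python3 -m inch '[{"x":0,"y":0,"z":1,"rx":0,"ry":0,"rz":0},{"x":0,"y":0,"z":2,"rx":0,"ry":0,"rz":0},{"x":0,"y":0,"z":2.6,"rx":0,"ry":0,"rz":0},{"x":0,"y":0,"z":2.6,"rx":0,"ry":0,"rz":0},{"x":-1,"y":0.07,"z":2.6,"rx":0,"ry":0,"rz":0},{"x":-2,"y":0.14,"z":2.6,"rx":0,"ry":0,"rz":0},{"x":-3.5,"y":0.25,"z":2.6,"rx":0,"ry":0,"rz":0},{"x":-5,"y":0.35,"z":2.6,"rx":0,"ry":0,"rz":0},{"x":-6.2,"y":0.45,"z":2.6,"rx":0,"ry":0,"rz":0},{"x":-6.2,"y":0.45,"z":2.6,"rx":0,"ry":0,"rz":0}]'
python3 - <<'E'
from h import *
print(st()['q'].round(2))
p=np.array([.052,-.096]);a=np.radians(-2.2);c,t=np.cos(a),np.sin(a)
tgt([.527+c*p[0]-t*p[1],.027+t*p[0]+c*p[1],.122],87.8)
im=save('wrist','w28.png')
E
```

```text
t: 35.25
ee_pos: [0.4194, -0.3134, 0.2008]
tool_rot: [0.481, 0.518, 0.484, -0.515]
wrist_force: [-0.3, -0.4, -0.1]
opening: 0.0236
[-0.03  0.5   0.84  2.11 -0.55  0.76 -0.49]
shift [15.59 24.24 -7.88] rot [-0.3 -0.2 91.7] at [ 0.4194 -0.3134  0.2008]
```

View pics/w28.png

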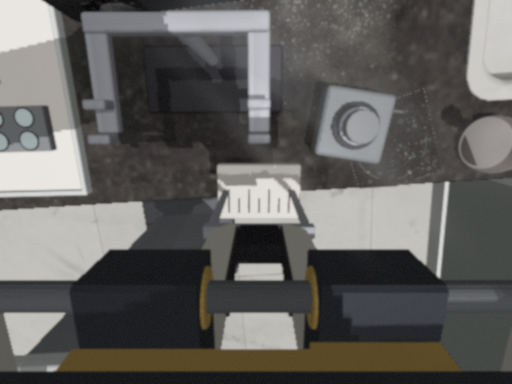

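```bash
python3 -m inch '[{"x":0,"y":2,"z":0,"rx":0,"ry":0,"rz":8},{"x":0,"y":4,"z":0,"rx":0,"ry":0,"rz":16},{"x":0,"y":6,"z":0,"rx":0,"ry":0,"rz":24},{"x":0,"y":8.5,"z":0,"rx":0,"ry":0,"rz":32},{"x":0,"y":11,"z":0,"rx":0,"ry":0,"rz":40},{"x":0,"y":13.5,"z":0,"rx":0,"ry":0,"rz":48},{"x":0,"y":16,"z":0,"rx":0,"ry":0,"rz":56},{"x":0,"y":18,"z":0,"rx":0,"ry":0,"rz":64},{"x":1.5,"y":18.5,"z":0,"rx":0,"ry":0,"rz":72},{"x":3,"y":19,"z":0,"rx":0,"ry":0,"rz":80},{"x":5,"y":19.3,"z":0,"rx":0,"ry":0,"rz":88},{"x":6,"y":19.5,"z":0,"rx":0,"ry":0,"rz":91.7}]'
python3 -m inch '[{"x":3,"y":0,"z":0,"rx":0,"ry":0,"rz":0},{"x":6,"y":0,"z":0,"rx":0,"ry":0,"rz":0},{"x":9,"y":1,"z":0,"rx":0,"ry":0,"rz":0},{"x":9.5,"y":2.5,"z":0,"rx":0,"ry":0,"rz":0},{"x":9.5,"y":3.5,"z":0,"rx":0,"ry":0,"rz":0},{"x":9.5,"y":3.5,"z":0,"rx":0,"ry":0,"rz":0}]'
python3 - <<'E'
from h import *
print(st()['q'].round(2))
p=np.array([.052,-.096]);a=np.radians(-2.2);c,t=np.cos(a),np.sin(a)
tgt([.527+c*p[0]-t*p[1],.027+t*p[0]+c*p[1],.122],87.8)
im=save('wrist','w29.png');im=save('scene','s29.png')
cv2.imwrite('pics/s29z.png',cv2.resize(im[120:320,170:400],None,fx=3,fy=3,interpolation=cv2.INTER_CUBIC))
E
```

```text
t: 36.5
ee_pos: [0.4834, -0.1178, 0.201]
tool_rot: [0.706, 0.011, 0.708, -0.01]
wrist_force: [-1.2, 0.1, -1.3]
opening: 0.0238
t: 37.1
ee_pos: [0.5774, -0.0809, 0.2006]
tool_rot: [0.705, 0.01, 0.709, -0.009]
wrist_force: [-0.1, -0.4, -1.6]
opening: 0.0237
[-0.22  0.47  0.38  1.96 -0.25  0.75  0.28]
shift [-0.21  0.99 -7.86] rot [-0.1 -0.3 -0.6] at [ 0.5774 -0.0809  0.2006]
```

View pics/w29.png

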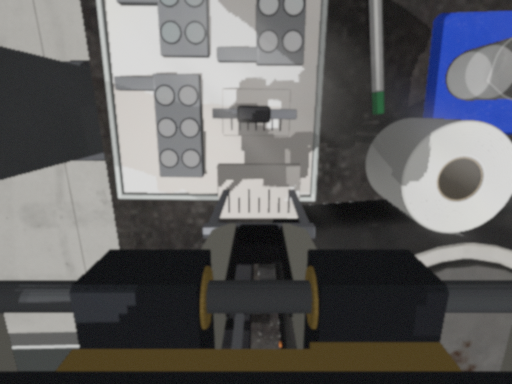

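View pics/s29z.png

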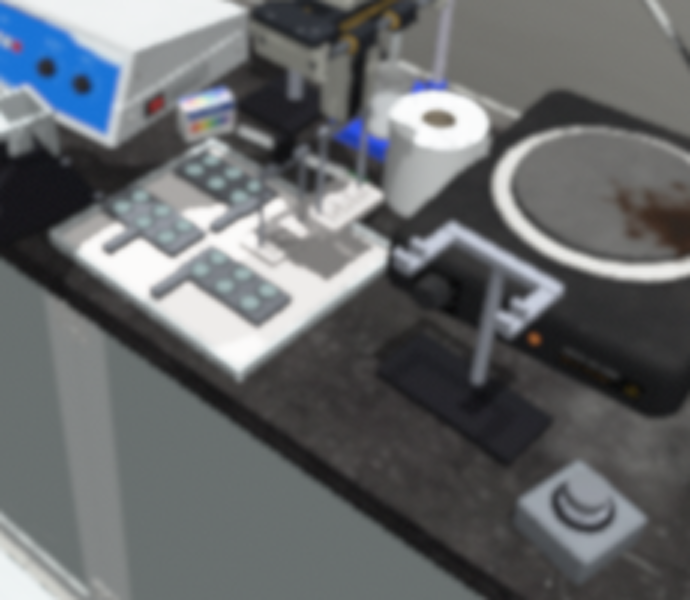

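```bash
python3 -m inch '[{"x":-0.2,"y":0.9,"z":-1,"rx":0,"ry":0,"rz":-0.6},{"x":-0.2,"y":0.9,"z":-3.5,"rx":0,"ry":0,"rz":-0.6},{"x":-0.2,"y":0.9,"z":-5.5,"rx":0,"ry":0,"rz":-0.6},{"x":-0.2,"y":0.9,"z":-7,"rx":0,"ry":0,"rz":-0.6},{"x":-0.2,"y":0.9,"z":-7.6,"rx":0,"ry":0,"rz":-0.6},{"x":-0.2,"y":0.9,"z":-7.8,"rx":0,"ry":0,"rz":-0.6},{"x":-0.2,"y":0.9,"z":-7.8,"rx":0,"ry":0,"rz":-0.6}]'
python3 - <<'E'
from h import *
im=save('wrist','w30.png')
E
```

```text
t: 37.9
ee_pos: [0.5752, -0.074, 0.1233]
tool_rot: [0.706, 0.015, 0.708, -0.014]
wrist_force: [0.6, 0.0, -1.1]
opening: 0.0236
```

View pics/w30.png

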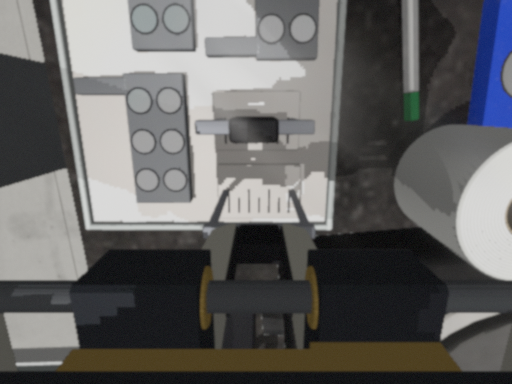

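```bash
python3 -m inch '[{"x":0,"y":0.2,"z":-0.2,"rx":0,"ry":0,"rz":0},{"x":0,"y":0.2,"z":-0.4,"rx":0,"ry":0,"rz":0},{"x":0,"y":0.2,"z":-0.47,"rx":0,"ry":0,"rz":0},{"x":0,"y":0.2,"z":-0.47,"rx":0,"ry":0,"rz":0}]'
```

```text
t: 38.35
ee_pos: [0.5754, -0.072, 0.1189]
tool_rot: [0.706, 0.015, 0.708, -0.014]
wrist_force: [-0.4, 0.6, -1.7]
opening: 0.0237
```

```bash
python3 -m inch '[{"x":0,"y":0,"z":-0.1,"rx":0,"ry":0,"rz":0},{"x":0,"y":0,"z":-0.15,"rx":0,"ry":0,"rz":0}]'
```

```text
t: 38.55
ee_pos: [0.5755, -0.072, 0.1187]
tool_rot: [0.706, 0.015, 0.708, -0.014]
wrist_force: [-5.9, 1.2, 20.3]
opening: 0.0239
```

```bash
python3 -m inch '[{"x":0,"y":0,"z":0.05,"rx":0,"ry":0,"rz":0}]'
python3 -m inch '[{"x":0,"y":0,"z":0,"rx":0,"ry":0,"rz":0},{"x":0,"y":0,"z":0,"rx":0,"ry":0,"rz":0},{"x":0,"y":0,"z":0,"rx":0,"ry":0,"rz":0},{"x":0,"y":0,"z":1.5,"rx":0,"ry":0,"rz":0},{"x":0,"y":0,"z":3.5,"rx":0,"ry":0,"rz":0},{"x":0,"y":0,"z":7,"rx":0,"ry":0,"rz":0},{"x":0,"y":0,"z":11,"rx":0,"ry":0,"rz":0},{"x":0,"y":-3,"z":13,"rx":0,"ry":0,"rz":0},{"x":-1,"y":-7,"z":13,"rx":0,"ry":0,"rz":0},{"x":-2,"y":-11,"z":13,"rx":0,"ry":0,"rz":0},{"x":-2,"y":-11,"z":13,"rx":0,"ry":0,"rz":0},{"x":-2,"y":-11,"z":13,"rx":0,"ry":0,"rz":0}]' -0.1
python3 - <<'E'
from h import *
print(st()['q'].round(2));tgt([.4688,-.4185,.2],-4)
im=save('wrist','w31.png');im=save('scene','s31.png')
cv2.imwrite('pics/s31z.png',cv2.resize(im[120:320,170:400],None,fx=3,fy=3,interpolation=cv2.INTER_CUBIC))
im=save('top','t31.png');cv2.imwrite('pics/t31z.png',cv2.resize(im[130:230,110:380],None,fx=2.9,fy=2.9,interpolation=cv2.INTER_CUBIC))
E
```

```text
t: 38.65
ee_pos: [0.5756, -0.072, 0.1197]
tool_rot: [0.706, 0.015, 0.708, -0.014]
wrist_force: [0.4, 1.0, -1.6]
opening: 0.0239
t: 39.85
ee_pos: [0.5552, -0.1829, 0.2496]
tool_rot: [0.706, 0.016, 0.708, -0.015]
wrist_force: [0.1, -1.1, 0.3]
opening: 0.0415
[-0.08  0.42  0.42  1.91 -0.22  0.86  0.42]
shift [ -8.64 -23.56  -4.96] rot [ -0.2  -0.  -91.5] at [ 0.5552 -0.1829  0.2496]
```

View pics/w31.png

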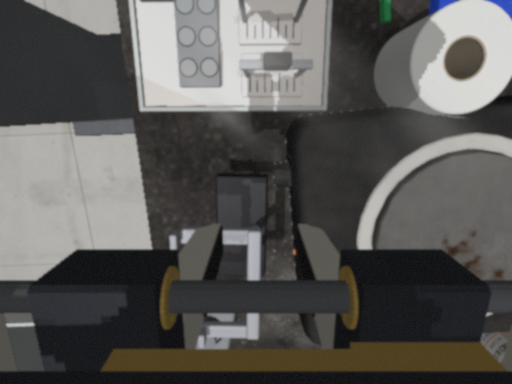

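View pics/s31z.png

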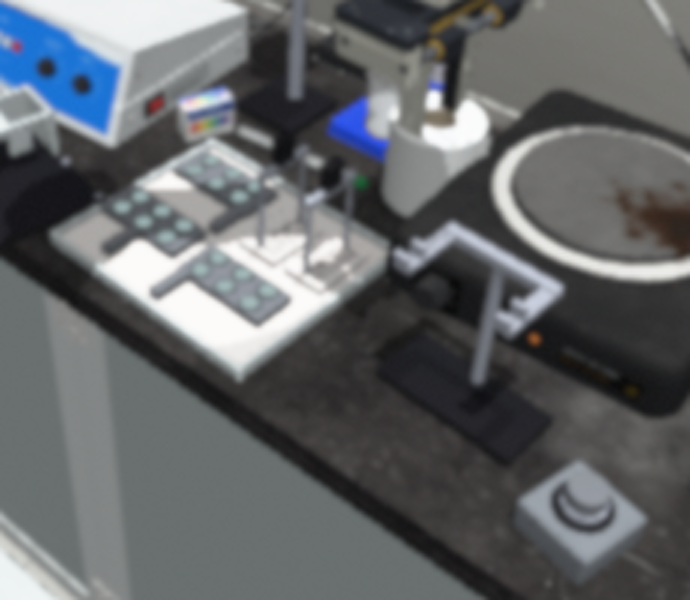

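View pics/t31z.png

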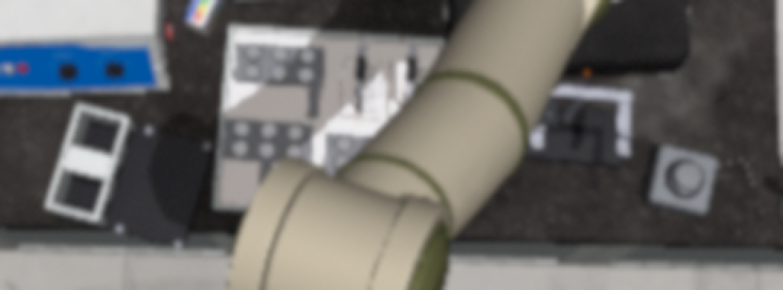

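```bash
python3 -m inch '[{"x":-1.5,"y":-4,"z":0,"rx":0,"ry":0,"rz":0},{"x":-3,"y":-8,"z":0,"rx":0,"ry":0,"rz":0},{"x":-4.5,"y":-12,"z":0,"rx":0,"ry":0,"rz":0},{"x":-6,"y":-16,"z":0,"rx":0,"ry":0,"rz":0},{"x":-7.5,"y":-20,"z":0,"rx":0,"ry":0,"rz":0},{"x":-8.6,"y":-23.6,"z":0,"rx":0,"ry":0,"rz":0},{"x":-8.6,"y":-23.6,"z":-4,"rx":0,"ry":0,"rz":0},{"x":-8.6,"y":-23.6,"z":-8,"rx":0,"ry":0,"rz":0},{"x":-8.6,"y":-23.6,"z":-11,"rx":0,"ry":0,"rz":0},{"x":-8.6,"y":-23.6,"z":-12,"rx":0,"ry":0,"rz":0},{"x":-8.6,"y":-23.6,"z":-12,"rx":0,"ry":0,"rz":0},{"x":-8.6,"y":-23.6,"z":-12,"rx":0,"ry":0,"rz":0}]' -1
python3 - <<'E'
from h import *
s=st();print(s['q'].round(2));tgt([.4688,-.4185,.065],87.8)
im=save('wrist','w32.png');im=save('scene','s32.png')
cv2.imwrite('pics/s32z.png',cv2.resize(im[130:330,190:420],None,fx=3,fy=3,interpolation=cv2.INTER_CUBIC))
im=save('top','t32.png');cv2.imwrite('pics/t32z.png',cv2.resize(im[130:230,110:380],None,fx=2.9,fy=2.9,interpolation=cv2.INTER_CUBIC))
for c in('top','scene'):
  print(c,[(round(a['p'],2),np.round(at_z(c,a['location'],.06)[:2],4)) for a in nets.place_of(c,'release_top')[:2]])
E
```

```text
t: 41.2
ee_pos: [0.4709, -0.4167, 0.1304]
tool_rot: [0.706, 0.014, 0.708, -0.013]
wrist_force: [0.8, 0.1, 0.4]
opening: 0.0003
[ 0.4   0.61  0.35  1.92 -0.33  0.67  0.92]
shift [-0.21 -0.18 -6.54] rot [-0.1 -0.1  0. ] at [ 0.4709 -0.4167  0.1304]
top []
scene [(0.44, array([ 0.4685, -0.4198]))]
```

View pics/w32.png

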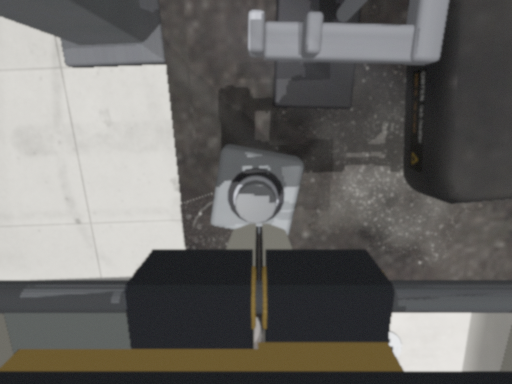

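View pics/s32z.png

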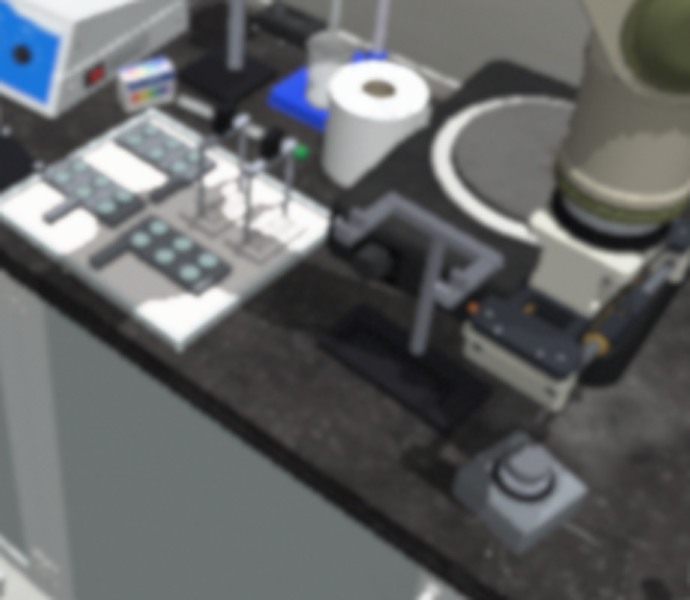

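View pics/t32z.png

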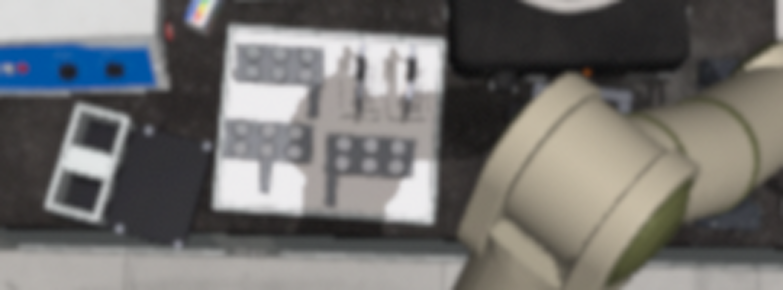

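Run:
```python
import cv2,numpy as np
a=[cv2.resize(cv2.imread(f'pics/{n}.png')[135:210,180:270],None,fx=4.4,fy=4.4,interpolation=cv2.INTER_CUBIC) for n in('t20','t32')]
cv2.imwrite('pics/cmp.png',np.hstack(a))
a=[cv2.resize(cv2.imread(f'pics/{n}.png')[155:250,180:310],None,fx=3,fy=3,interpolation=cv2.INTER_CUBIC) for n in('s23','s32')]
cv2.imwrite('pics/cmp2.png',np.hstack(a))
```

```text
(no output)
```

View pics/cmp.png

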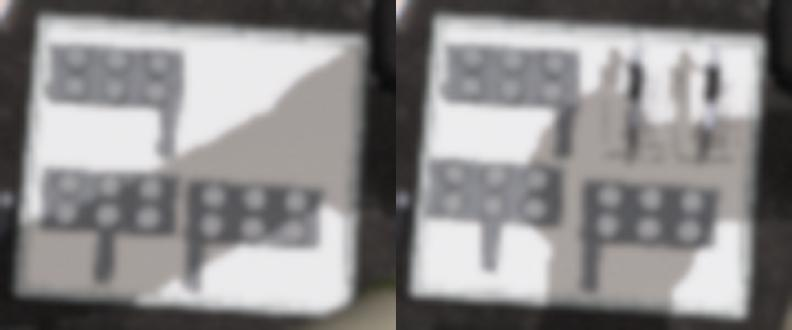

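View pics/cmp2.png

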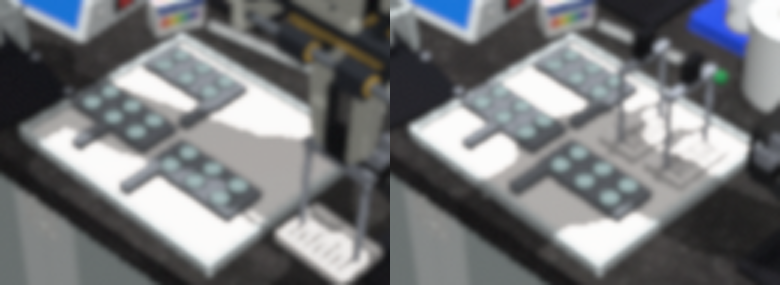

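```bash
python3 -m inch '[{"x":0,"y":0,"z":4,"rx":0,"ry":0,"rz":-8},{"x":0,"y":0,"z":8,"rx":0,"ry":0,"rz":-16},{"x":0,"y":2,"z":12,"rx":0,"ry":0,"rz":-24},{"x":0,"y":6,"z":12,"rx":0,"ry":0,"rz":-32},{"x":0,"y":10,"z":12,"rx":0,"ry":0,"rz":-40},{"x":0,"y":14,"z":12,"rx":0,"ry":0,"rz":-48},{"x":0,"y":18,"z":12,"rx":0,"ry":0,"rz":-56},{"x":0,"y":22,"z":12,"rx":0,"ry":0,"rz":-64},{"x":0,"y":26,"z":12,"rx":0,"ry":0,"rz":-72},{"x":0,"y":30,"z":12,"rx":0,"ry":0,"rz":-80},{"x":0,"y":34,"z":11,"rx":0,"ry":0,"rz":-88},{"x":0,"y":38,"z":10,"rx":0,"ry":0,"rz":-90}]' -0.35
python3 -m inch '[{"x":-1,"y":4,"z":-1,"rx":0,"ry":0,"rz":0},{"x":-2.5,"y":8,"z":-3,"rx":0,"ry":0,"rz":0},{"x":-2.5,"y":12,"z":-5,"rx":0,"ry":0,"rz":0},{"x":-2.5,"y":13,"z":-5.5,"rx":0,"ry":0,"rz":0},{"x":-2.5,"y":13,"z":-5.5,"rx":0,"ry":0,"rz":0},{"x":-2.5,"y":13,"z":-5.5,"rx":0,"ry":0,"rz":0}]'
python3 - <<'E'
from h import *
s=st();print(s['q'].round(2))
im=save('wrist','w33.png');cv2.imwrite('pics/w33z.png',cv2.resize(im[0:260,80:440],None,fx=2.2,fy=2.2,interpolation=cv2.INTER_CUBIC))
E
```

```text
t: 42.65
ee_pos: [0.4707, -0.035, 0.231]
tool_rot: [0.489, 0.512, 0.489, -0.51]
wrist_force: [2.0, 0.8, 0.2]
opening: 0.0302
t: 43.25
ee_pos: [0.4463, 0.0939, 0.1767]
tool_rot: [0.489, 0.513, 0.488, -0.51]
wrist_force: [0.3, -0.5, 0.1]
opening: 0.0301
[-0.96  0.48  0.91  2.28 -0.65  0.65 -1.19]
```

View pics/w33z.png

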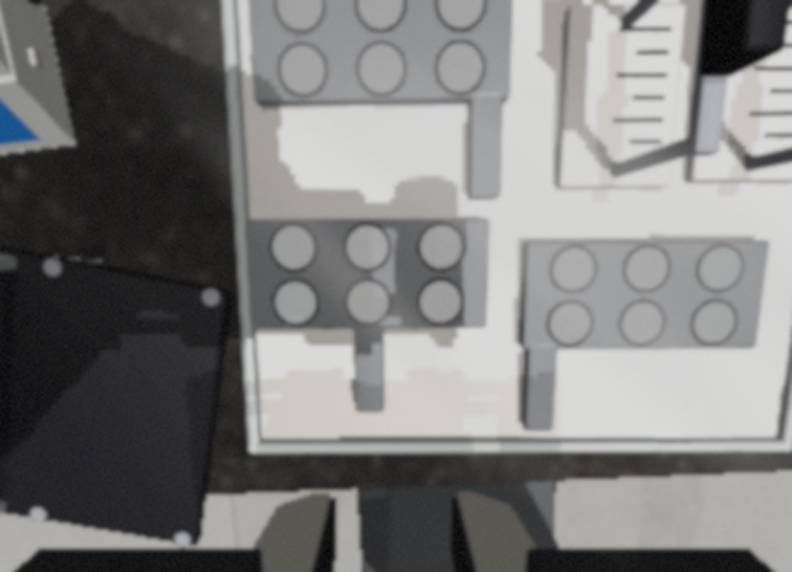

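Run:
```python
from h import *
s=st();a=np.radians(-2.2);c,t=np.cos(a),np.sin(a)
def uv(p,z):
  w=at_z('wrist',(80+p[0]/2.2,p[1]/2.2),z,s);d=w[:2]-[.527,.027];return w[:2].round(4),np.round([(c*d[0]+t*d[1])*1e3,(-t*d[0]+c*d[1])*1e3],1)
for n,p in dict(tabend=(370,404),tabroot=(370,330),L1=(250,219),L2=(253,326),R1=(487,219),R2=(485,326),p2L1=(524,240),p2R1=(768,240),p1tab=(484,192),p1L=(256,100),p1R=(506,97)).items(): print(n,*uv(p,.02))
print('rimtop inner',uv((243,219),.015),uv((258,436),.015))
g=np.mean([uv((370,404),.02)[0],uv((370,330),.02)[0]],0);print(g);tgt([*g,.0145],-2.2)
```

```text
tabend [0.4423 0.1056] [-87.7  75.3]
tabroot [0.4783 0.1036] [-51.6  74.7]
L1 [0.5313 0.1556] [ -0.7 128.7]
L2 [0.4827 0.159 ] [-49.3 130.2]
R1 [0.5264 0.0476] [-1.4 20.6]
R2 [0.4778 0.049 ] [-50.   20.1]
p2L1 [0.5164 0.0307] [-10.7   3.3]
p2R1 [ 0.5114 -0.0812] [ -11.5 -108.7]
p1tab [0.5382 0.0488] [10.3 22.3]
p1L [0.5809 0.1481] [ 49.2 123.1]
p1R [0.5771 0.0388] [49.6 13.7]
rimtop inner (array([0.5316, 0.1599]), array([ -0.5, 133. ])) (array([0.4271, 0.163 ]), array([-105.,  132.]))
[0.4603 0.1046]
shift [  1.39   1.1  -16.23] rot [-0.1  0.3  0.4] at [0.4464 0.0936 0.1768]
```

```bash
python3 -m inch '[{"x":0.5,"y":0.5,"z":-4,"rx":0,"ry":0,"rz":0},{"x":1.1,"y":1.1,"z":-8,"rx":0,"ry":0,"rz":0.4},{"x":1.1,"y":1.1,"z":-12,"rx":0,"ry":0,"rz":0.4},{"x":1.1,"y":1.1,"z":-15,"rx":0,"ry":0,"rz":0.4},{"x":1.1,"y":1.1,"z":-16.1,"rx":0,"ry":0,"rz":0.4},{"x":1.1,"y":1.1,"z":-16.1,"rx":0,"ry":0,"rz":0.4}]'
python3 -m inch '[{"x":0,"y":0,"z":0,"rx":0,"ry":0,"rz":0},{"x":0,"y":0,"z":0,"rx":0,"ry":0,"rz":0},{"x":0,"y":0,"z":0,"rx":0,"ry":0,"rz":0},{"x":0,"y":0,"z":0,"rx":0,"ry":0,"rz":0}]' -1
```

```text
t: 43.9
ee_pos: [0.4578, 0.1024, 0.0153]
tool_rot: [0.49, 0.512, 0.489, -0.509]
wrist_force: [0.3, 0.6, 1.0]
opening: 0.03
t: 44.3
ee_pos: [0.4586, 0.1024, 0.0163]
tool_rot: [0.49, 0.513, 0.488, -0.509]
wrist_force: [-0.7, -1.5, 8.2]
opening: 0.0133
```

```bash
python3 -m inch '[{"x":0,"y":0,"z":0.4,"rx":0,"ry":0,"rz":0},{"x":-0.1,"y":-0.1,"z":1,"rx":0,"ry":0,"rz":0},{"x":-0.6,"y":-0.7,"z":1,"rx":0,"ry":0,"rz":0},{"x":-0.6,"y":-0.7,"z":1,"rx":0,"ry":0,"rz":0},{"x":-0.6,"y":-0.7,"z":0.4,"rx":0,"ry":0,"rz":0},{"x":-0.6,"y":-0.7,"z":0,"rx":0,"ry":0,"rz":0},{"x":-0.6,"y":-0.7,"z":-0.1,"rx":0,"ry":0,"rz":0}]'
python3 -m inch '[{"x":0,"y":0,"z":0,"rx":0,"ry":0,"rz":0},{"x":0,"y":0,"z":0,"rx":0,"ry":0,"rz":0},{"x":0,"y":0,"z":0,"rx":0,"ry":0,"rz":0},{"x":0,"y":0,"z":2,"rx":0,"ry":0,"rz":0},{"x":0,"y":0,"z":5,"rx":0,"ry":0,"rz":0},{"x":0,"y":0,"z":10,"rx":0,"ry":0,"rz":0},{"x":0,"y":0,"z":15,"rx":0,"ry":0,"rz":0},{"x":0,"y":0,"z":16,"rx":0,"ry":0,"rz":0},{"x":0,"y":0,"z":16,"rx":0,"ry":0,"rz":0}]' -0.53
python3 - <<'E'
from h import *
s=st();print(s['q'].round(2))
im=save('wrist','w34.png');cv2.imwrite('pics/w34z.png',cv2.resize(im[0:260,80:440],None,fx=2.2,fy=2.2,interpolation=cv2.INTER_CUBIC))
E
```

```text
t: 45.0
ee_pos: [0.4525, 0.0954, 0.0153]
tool_rot: [0.49, 0.513, 0.488, -0.508]
wrist_force: [-1.8, 0.6, 19.8]
opening: 0.0134
t: 45.9
ee_pos: [0.4531, 0.0962, 0.1766]
tool_rot: [0.491, 0.513, 0.488, -0.507]
wrist_force: [0.7, -0.4, 0.3]
opening: 0.0219
[-0.92  0.46  0.84  2.27 -0.6   0.63 -1.25]
```

View pics/w34z.png

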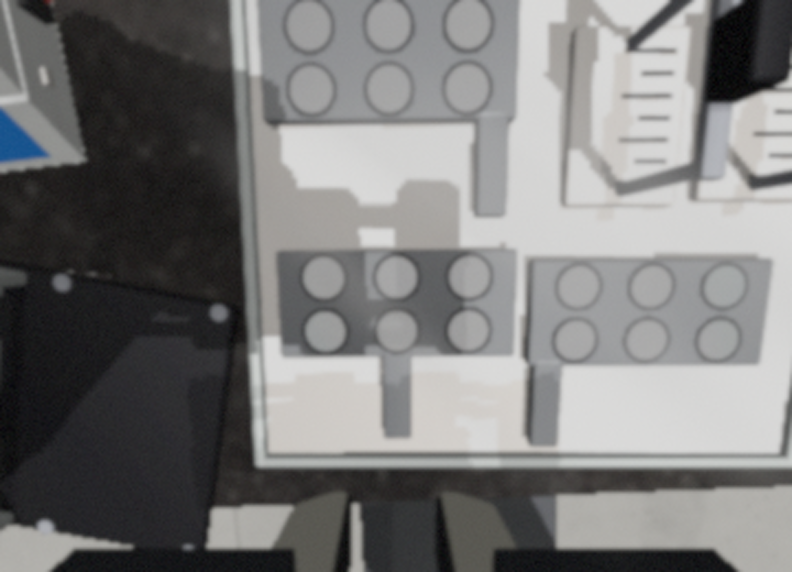

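```bash
python3 -m inch '[{"x":0,"y":-3,"z":3,"rx":0,"ry":0,"rz":8},{"x":0,"y":-7,"z":6,"rx":0,"ry":0,"rz":16},{"x":0,"y":-11,"z":8,"rx":0,"ry":0,"rz":24},{"x":0,"y":-15,"z":8,"rx":0,"ry":0,"rz":32},{"x":0,"y":-19,"z":8,"rx":0,"ry":0,"rz":40},{"x":0,"y":-23,"z":8,"rx":0,"ry":0,"rz":48},{"x":0,"y":-27,"z":8,"rx":0,"ry":0,"rz":56},{"x":0,"y":-31,"z":8,"rx":0,"ry":0,"rz":64},{"x":0.5,"y":-35,"z":8,"rx":0,"ry":0,"rz":72},{"x":1,"y":-39,"z":8,"rx":0,"ry":0,"rz":80},{"x":1.5,"y":-43,"z":8,"rx":0,"ry":0,"rz":88},{"x":1.6,"y":-47,"z":8,"rx":0,"ry":0,"rz":90}]' -1
python3 -m inch '[{"x":0,"y":0,"z":0,"rx":0,"ry":0,"rz":0},{"x":0,"y":0,"z":0,"rx":0,"ry":0,"rz":0}]'
python3 - <<'E'
from h import *
s=st();print(s['q'].round(2));tgt([.4687,-.4186,.075],87.8)
E
```

```text
t: 47.15
ee_pos: [0.4683, -0.3749, 0.2527]
tool_rot: [0.705, 0.016, 0.709, -0.009]
wrist_force: [0.4, -0.3, -0.2]
opening: 0.0006
t: 47.35
ee_pos: [0.4671, -0.3752, 0.2501]
tool_rot: [0.704, 0.018, 0.71, -0.009]
wrist_force: [-0.6, 0.1, 0.2]
opening: 0.0006
[ 0.25  0.45  0.49  1.87 -0.27  0.9   0.83]
shift [  0.16  -4.34 -17.51] rot [-0.7 -0.4  0. ] at [ 0.4671 -0.3752  0.2501]
```

```bash
python3 -m inch '[{"x":0.1,"y":-2.3,"z":0,"rx":-0.7,"ry":-0.4,"rz":0},{"x":0.2,"y":-4.3,"z":-2,"rx":-0.7,"ry":-0.4,"rz":0},{"x":0.2,"y":-4.3,"z":-6,"rx":-0.7,"ry":-0.4,"rz":0},{"x":0.2,"y":-4.3,"z":-10,"rx":-0.7,"ry":-0.4,"rz":0},{"x":0.2,"y":-4.3,"z":-13,"rx":-0.7,"ry":-0.4,"rz":0},{"x":0.2,"y":-4.3,"z":-15,"rx":-0.7,"ry":-0.4,"rz":0},{"x":0.2,"y":-4.3,"z":-16.5,"rx":-0.7,"ry":-0.4,"rz":0},{"x":0.2,"y":-4.3,"z":-17.5,"rx":-0.7,"ry":-0.4,"rz":0},{"x":0.2,"y":-4.3,"z":-17.5,"rx":-0.7,"ry":-0.4,"rz":0},{"x":0.2,"y":-4.3,"z":-17.5,"rx":-0.7,"ry":-0.4,"rz":0}]' -1
python3 - <<'E'
from h import *
s=st();tgt([.4687,-.4186,.062],87.8)
im=save('wrist','w35.png');im=save('scene','s35.png')
cv2.imwrite('pics/s35z.png',cv2.resize(im[130:330,190:420],None,fx=3,fy=3,interpolation=cv2.INTER_CUBIC))
im=save('top','t35.png');a=[cv2.resize(cv2.imread(f'pics/{n}.png')[135:210,180:270],None,fx=4.4,fy=4.4,interpolation=cv2.INTER_CUBIC) for n in('t20','t35')]
cv2.imwrite('pics/cmp.png',np.hstack(a))
E
```

```text
t: 48.35
ee_pos: [0.4694, -0.4182, 0.0756]
tool_rot: [0.707, 0.014, 0.707, -0.014]
wrist_force: [0.2, 0.4, -0.8]
opening: 0.0003
shift [-0.07 -0.04 -1.36] rot [-0.  0.  0.] at [ 0.4694 -0.4182  0.0756]
```

View pics/w35.png

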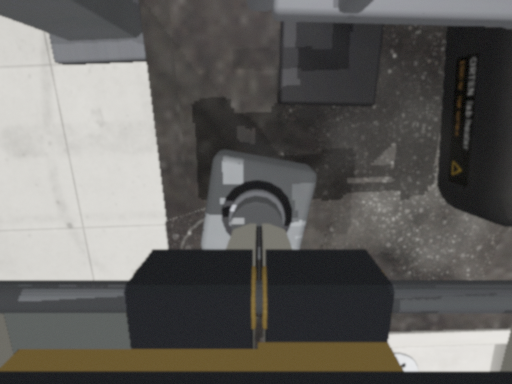

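View pics/s35z.png

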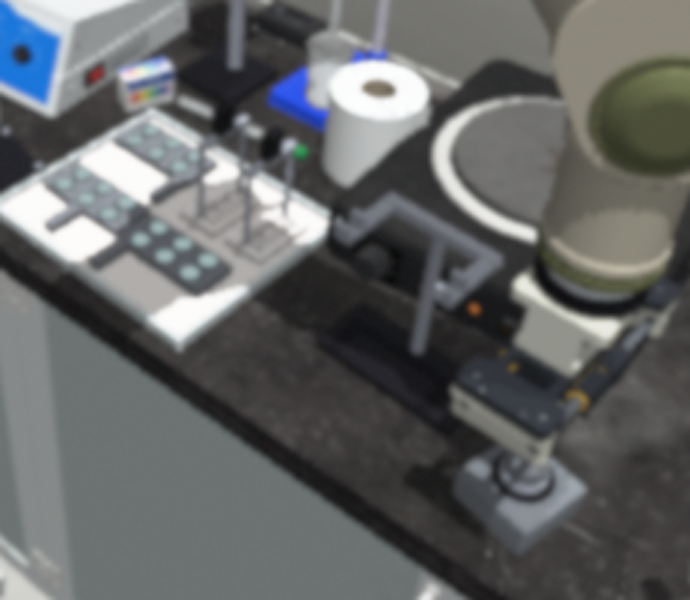

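View pics/cmp.png

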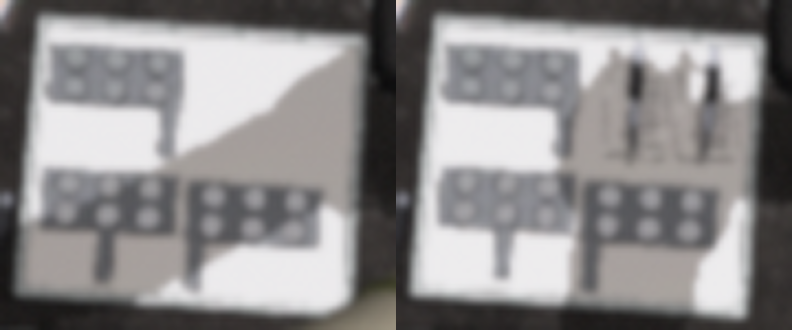

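```bash
python3 -m inch '[{"x":-0.05,"y":0,"z":-0.7,"rx":0,"ry":0,"rz":0},{"x":-0.05,"y":0,"z":-1.35,"rx":0,"ry":0,"rz":0},{"x":-0.05,"y":0,"z":-1.35,"rx":0,"ry":0,"rz":0}]'; python3 -m inch '[{"x":0,"y":0,"z":-0.2,"rx":0,"ry":0,"rz":0},{"x":0,"y":0,"z":-0.4,"rx":0,"ry":0,"rz":0},{"x":0,"y":0,"z":-0.4,"rx":0,"ry":0,"rz":0},{"x":0,"y":0,"z":-0.4,"rx":0,"ry":0,"rz":0}]'
```

```text
t: 48.8
ee_pos: [0.4687, -0.4181, 0.0617]
tool_rot: [0.707, 0.014, 0.707, -0.013]
wrist_force: [-0.3, -1.0, -0.2]
opening: 0.0005
t: 49.2
ee_pos: [0.4688, -0.4183, 0.0579]
tool_rot: [0.707, 0.014, 0.707, -0.014]
wrist_force: [-0.7, 0.5, 3.2]
opening: 0.0004
```

```bash
python3 -m inch '[{"x":0,"y":0,"z":-0.15,"rx":0,"ry":0,"rz":0},{"x":0,"y":0,"z":-0.3,"rx":0,"ry":0,"rz":0},{"x":0,"y":0,"z":-0.3,"rx":0,"ry":0,"rz":0}]'
python3 - <<'E'
from h import *
s=[st() for _ in range(1)][0];print(s['ee_pos'],s['wrist_force'])
E
```

```text
t: 49.5
ee_pos: [0.4688, -0.4183, 0.0548]
tool_rot: [0.707, 0.014, 0.707, -0.014]
wrist_force: [-0.8, -0.2, 4.1]
opening: 0.0005
[ 0.46878488 -0.41828538  0.0548073 ] [-0.75247892 -0.16085685  4.13660344]
```

```bash
python3 -m inch '[{"x":0,"y":0,"z":-0.06,"rx":0,"ry":0,"rz":0},{"x":0,"y":0,"z":-0.06,"rx":0,"ry":0,"rz":0}]'
```

```text
t: 49.7
ee_pos: [0.4688, -0.4183, 0.0544]
tool_rot: [0.707, 0.014, 0.707, -0.014]
wrist_force: [-1.0, 0.9, 5.8]
opening: 0.0005
```

```bash
python3 -m inch '[{"x":0,"y":0,"z":-0.03,"rx":0,"ry":0,"rz":0},{"x":0,"y":0,"z":-0.03,"rx":0,"ry":0,"rz":0}]'
```

```text
t: 49.9
ee_pos: [0.4688, -0.4183, 0.0544]
tool_rot: [0.707, 0.014, 0.707, -0.014]
wrist_force: [-1.5, 1.9, 6.5]
opening: 0.0001
```

```bash
python3 -m inch '[{"x":0,"y":0,"z":-0.03,"rx":0,"ry":0,"rz":0},{"x":0,"y":0,"z":-0.03,"rx":0,"ry":0,"rz":0},{"x":0,"y":0,"z":-0.03,"rx":0,"ry":0,"rz":0},{"x":0,"y":0,"z":-0.03,"rx":0,"ry":0,"rz":0},{"x":0,"y":0,"z":-0.03,"rx":0,"ry":0,"rz":0},{"x":0,"y":0,"z":-0.03,"rx":0,"ry":0,"rz":0},{"x":0,"y":0,"z":-0.03,"rx":0,"ry":0,"rz":0},{"x":0,"y":0,"z":-0.03,"rx":0,"ry":0,"rz":0}]'
```

```text
t: 50.7
ee_pos: [0.4688, -0.4183, 0.0544]
tool_rot: [0.707, 0.014, 0.707, -0.014]
wrist_force: [-1.7, 0.9, 6.9]
opening: 0.0009
```

```bash
python3 -m inch '[{"x":0,"y":0,"z":-0.3,"rx":0,"ry":0,"rz":0},{"x":0,"y":0,"z":-0.6,"rx":0,"ry":0,"rz":0},{"x":0,"y":0,"z":-0.72,"rx":0,"ry":0,"rz":0},{"x":0,"y":0,"z":-0.72,"rx":0,"ry":0,"rz":0}]'
```

```text
t: 51.1
ee_pos: [0.4688, -0.4184, 0.0482]
tool_rot: [0.707, 0.014, 0.706, -0.014]
wrist_force: [-1.8, 2.3, 15.1]
opening: 0.0003
```

```bash
python3 -m inch '[{"x":0,"y":0,"z":0.5,"rx":0,"ry":0,"rz":0},{"x":0,"y":0,"z":1.5,"rx":0,"ry":0,"rz":0},{"x":0,"y":0,"z":4,"rx":0,"ry":0,"rz":0},{"x":0,"y":0,"z":8,"rx":0,"ry":0,"rz":0},{"x":0,"y":0,"z":12,"rx":0,"ry":0,"rz":0},{"x":0,"y":0,"z":14,"rx":0,"ry":0,"rz":0},{"x":0,"y":0,"z":14,"rx":0,"ry":0,"rz":0},{"x":0,"y":0,"z":14,"rx":0,"ry":0,"rz":0}]'
python3 - <<'E'
from h import *
im=save('scene','s36.png');cv2.imwrite('pics/s36z.png',cv2.resize(im[130:330,190:420],None,fx=3,fy=3,interpolation=cv2.INTER_CUBIC))
im=save('top','t36.png');a=[cv2.resize(cv2.imread(f'pics/{n}.png')[135:210,180:270],None,fx=4.4,fy=4.4,interpolation=cv2.INTER_CUBIC) for n in('t35','t36')]
cv2.imwrite('pics/cmp3.png',np.hstack(a))
E
```

```text
t: 51.9
ee_pos: [0.4689, -0.4179, 0.188]
tool_rot: [0.708, 0.014, 0.706, -0.013]
wrist_force: [0.2, 0.2, -0.5]
opening: 0.0003
```

View pics/s36z.png

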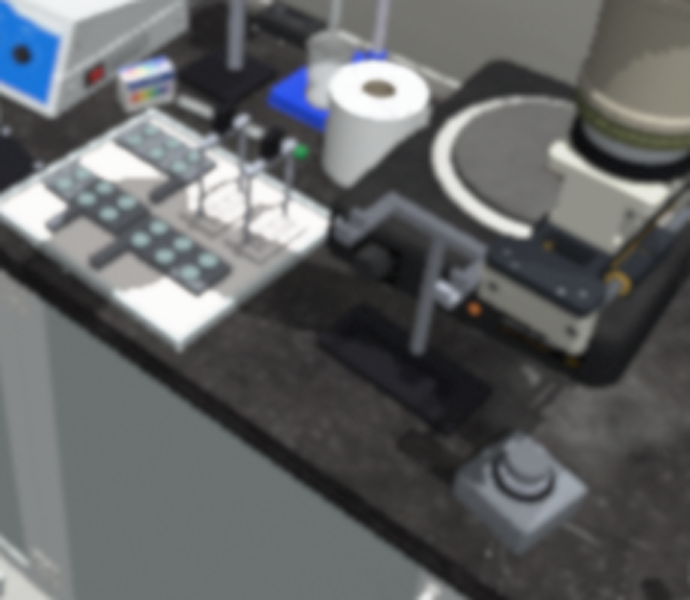

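View pics/cmp3.png

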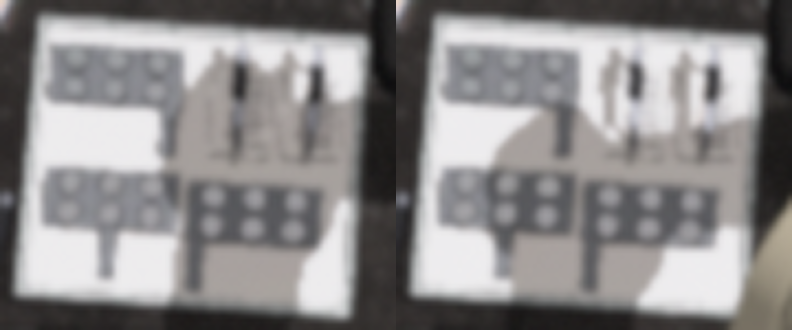

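The picture shows three flat plates and two standing targets, unchanged since the check before the press. The button is back up and the gripper is clear, so I'm handing in.

```bash
python3 -c "
from cell import ctrl,telemetry
print(ctrl.finish_job(),telemetry.get_state()['t'])"
```

```text
the job is handed in; nothing more can be done
the job is handed in; nothing more can be done
```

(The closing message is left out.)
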